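# Draw the blue template from its rack and set it in the fence corner

### The job

Swing the wooden keeper bar on top of the template rack fully aside, about a quarter turn toward the robot, and draw the blue template up out of its slot. Lay it flat on the marking-out board, either face up, and push it home so that its edges sit flush against both fences. Leave the other two panels in the rack and the things round the work where they are.

Things in the scene. Friction and masses are not known exactly. Their poses are not given: they have to be found in the camera images.
- rack: Fixed wooden rack, 150 x 245 mm; origin: under its slots, on the work surface; x across (away from robot), y along (to the left), z up. Two cheeks, top z = 70, at x = +-47 to 67 mm, with three 11 mm slots at y = -60, 0, +60 mm. Each holds one panel on edge (faces toward +-y), foot at z = 12, top edge at z = 122 mm. Post 22 mm thick at y = -130 mm carries the keeper.
- keeper_pivot (a point): The keeper bar's hinge axis (vertical), at rack x = 0, y = -130 mm, z = 133 mm, the mid-height of the bar.
- keeper (a joint): Keeper hinge, rad: 0 = bar lies along rack +y over all three panels and blocks them; grows to 1.65 (stop) as it swings toward the robot, anticlockwise from above (1.57: along rack -x). About 0.4 N at the knob turns it; it stays where left. Bar 24 mm wide, z = 126 to 140 mm, reaching 203 mm from the pivot.
- keeper_knob (a point): Middle of the black upright knob on the bar, 110 mm from the pivot: diameter 18 mm, 30 mm tall, standing on the bar from z = 140 to 170 mm. The point is at z = 155 mm.
- template: The blue template: loose square panel 110 x 110 mm, 8 mm thick, about 90 g, three black and brass bushes, nearly flush. It starts in any of the three slots. Origin: middle of its lower edge as it stands in the rack; x along that edge, y through its thickness (along rack y at first), z up the panel, top edge at 110 mm.
- template_mid (a point): Centre of the blue template (55 mm up from its origin, mid-thickness).
- panel_ply: Plywood panel, same size and frame as the template; stays in the rack.
- panel_grey: Grey panel, same size and frame as the template; stays in the rack.
- board: Fixed plywood marking-out board, 190 (x) x 210 (y) x 12 mm, origin at the centre of its underside on the work surface; x away from the robot, y to its left. Two dark fences, 12 mm wide, rise 12 mm above its top (to z = 24 mm): far edge, inner face at x = +83 mm; left edge, inner face at y = +93 mm. Near and right edges are open.
- home (a point): Where the template's centre lies when it is flat and flush in the fence corner: board x = +28, y = +38, z = 16 mm. Axes as the board's.
- sand_block: Wooden sanding block with a brown face, 46 x 90 x 31 mm, lying left of the board; origin at the centre of its underside.
- glue: White glue bottle with red cap, 61 x 60 x 170 mm, standing beyond the board; origin at the centre of its underside.
- tape: Yellow tape measure, 34 x 82 x 64 mm, standing between rack and board, at the far side; origin at the centre of its underside.
Mind the look-alikes: they are no part of the job. Of the things that look like the template, the larger one is meant.

How it is judged:
By the outcome, as a careful person would: the job done as asked, in the order asked, and still so for the second after the job is handed in, with the robot touching nothing.
It also fails if it takes over 72 s, if anything falls off the work surface, if the arm or the gripper's body presses on something with over 40 N, if the wrist force passes 120 N, or if a joint passes its speed limit or range.

### The arm

A 6-joint arm with a two-finger parallel gripper is mounted at the origin on a cart in front of the work surface, level with it; the furniture and walls round the work are solid. World frame = base frame: x ahead of the robot, y to its left, z up, the work surface at z = 0. Lengths are in m, angles in rad, forces in N, time in s.
With the tool pointing down it reaches from about 0.325 to 1 m from the base axis. Payload 5.1 kg.
Tool frame: the origin (TCP) lies at the very end of the fingers, on their centre line; the grasp point (between the pads) lies 19 mm behind it; z points along the fingers, x is the direction in which the jaws open and shut, and the axes are right-handed (so a half turn about z gives the same grasp; the last joint's range is limited). The gripper opens to 85 mm and grips with 20 to 120 N. Pads are 22 mm wide; open, the fingers measure 114 mm over their backs; the gripper's body (76 mm by 85 mm) begins 54 mm behind the grasp point. The pads swing forward as they close: fully open they stand 13 mm farther back than shut.
Start: joints at [1.153, 0.124, 1.65, -0, 1.367, -0.083], TCP at [0.214, 0.614, 0.231] pointing down, gripper open.
Joint ranges: [-2.61, 2.61], [-1.02, 2.33], [0.03, 2.71], [-1.35, 4.49], [0.32, 2.68], [-2.91, 2.91]. Speed limits (rad/s): [2.57, 2.57, 3.14, 3.14, 3.14, 3.14].

### API

Orientations are given as a unit quaternion [x, y, z, w].
In Python, from rig import bot, vision, finder gives the robot as it stands.
- The arm moves only by the tool drive_tool, never from a script. Its argument "targets" is a list of rows, each a list of 7 numbers: the shift along the tool's x, y, z in m, then the turn, a rotation vector about the tool's x, y, z in degrees, then the closure, from 0 (fully open) to 1 (shut). A call has 1 to 12 rows; each row is the pose to reach, as a shift and turn from the pose commanded when the call began, along the tool's axes at that moment; what a row does not reach only later rows make up. A row lasts 1/12 s, in which the tool goes at most 41.7 mm and 7.16 degrees, less where a joint would pass 70% of its speed; a pose out of reach is approached as far as the arm can. A call with a gripper value outside its range is refused whole. The fingers move at their own pace and stop on an object; the grip force is fixed at half the most. Time passes only in rows, so rows that repeat a pose let the fingers close. It gives the time, the measured TCP pose, the force and the opening at its end, in the units of the state.
- bot.read_state(): the state, without advancing time (a new reading comes with each control period).
- vision.grab_frame(name): name is "scene" or "top" or "wrist"; returns a dict with "img" (420x560x3 uint8, red, green, blue), "fx", "fy", "cx", "cy" (pixels), "k1" (the pictures are not rectified: a ray, as slopes to the right and down, at radius r is drawn at 1 + k1 r^2 times it, then the intrinsics apply), "extrinsics" (4x4, takes a point from world to camera coordinates). Camera axes: x right, y up, looking along -z (the intrinsics and any distortion apply to the point x, -y, -z); pixel columns grow to the right and rows downward; lengths in m; the calibration is good to about 2 mm. A picture is of the moment at which its call begins. There is no depth.
- bot.close_job(): hands the job in, once; it reports no verdict.
Trained networks look in the newest picture that a camera, given by its name, has taken for a name from the list of things; names that differ only in an ending like _2 or _b are one class to them, and where a whole thing is asked for, a point or a joint stands for the part that bears it (a point fixed in the world has none). Each returns a list of dicts, best first, with "confidence" (0 to 1); they miss things now and then, are a little off and sometimes report something else, mostly with a low value. They report only what shows in the picture. A call takes as long as a camera call. They do not tell look-alikes from the thing itself.
- finder.look_for(camera, name): "location" ([x, y, z] in m, in world coordinates, good to about 4 mm: the middle of the surface that is visible of it).
The state is a dict: "time_s": time; "joint_positions": joint angles; "joint_vel": joint speeds; "joint_torque": joint torques, N m; "ee_pos": TCP position; "tcp_rot": TCP orientation; "force": force on the tool from outside, world axes, zero at the start; "wrist_torque": the same for the moment, N m; "gripper_width": finger opening in m.
Only numpy, scipy, OpenCV 4.12 (cv2) and the standard library are available. Lean on these libraries where they do the work, as an engineer would, in place of code of your own. Each camera call takes 0.05 s, during which the arm holds its last target.

## Working session

There is one attempt and no reset: what is moved stays moved. The work goes in short steps, Python scripts to look and compute and a tool call to move; the robot and the scene stay as the last step left them, time stands still between calls to the robot, and variables do not carry over. Pictures are saved under pics/ and viewed, and the job is handed in when it is done.

Besides the shell and the picture viewer there is one more tool, called after "Request:" as a command line: name --pt "numbers of a row" for each row, then --argument value for the rest. drive_tool: Moves the arm, as the interface text tells. Its arguments: {"type":"object","properties":{"targets":{"type":"array","items":{"type":"array","items":{"type":"number"}}}},"required":["targets"]}

```bash
ls; mkdir -p pics
python3 - <<'E'
from rig import bot,vision,finder
import cv2,numpy as np
s=bot.read_state()
print(s)
for c in ["scene","top","wrist"]:
    f=vision.grab_frame(c); cv2.imwrite(f"pics/a_{c}.png",cv2.cvtColor(f["img"],cv2.COLOR_RGB2BGR))
    print(c,f["fx"],f["fy"],f["cx"],f["cy"],f["k1"]); print(np.round(f["extrinsics"],4).tolist())
for c in ["scene","top"]:
    for n in ["rack","keeper_knob","keeper","template","panel_ply","panel_grey","board","sand_block","glue","tape"]:
        print(c,n,[(np.round(d["location"],3).tolist(),round(d["confidence"],2)) for d in finder.look_for(c,n)])
E
```

```text
pics
{'time_s': 0.0, 'joint_positions': array([ 1.15338170e+00,  1.24528651e-01,  1.65169911e+00, -1.09480987e-05,
        1.36749948e+00, -8.25936423e-02]), 'joint_vel': array([ 0.00054903, -0.00038979,  0.00066117,  0.00056258,  0.00068919,
       -0.00056407]), 'joint_torque': array([-2.16917695e-03, -4.23601055e+01, -3.65450943e+01, -1.86695338e-04,
        6.70820780e-03,  1.45628286e-05]), 'ee_pos': array([0.21336341, 0.61332528, 0.23002294]), 'tcp_rot': array([ 8.15044934e-01,  5.79396770e-01, -9.15209738e-04,  5.49121691e-04]), 'force': array([-0.05844567, -0.40835562,  0.48617416]), 'wrist_torque': array([-0.0209585 , -0.03303864,  0.05219212]), 'gripper_width': 0.08552854622059289}
scene 429.4196954839167 429.4196954839167 284.7032246138409 209.2195183612689 -0.036487329029852376
[[0.8344, -0.5511, -0.0076, -0.5129], [0.2922, 0.4306, 0.8539, -0.3003], [-0.4674, -0.7147, 0.5203, -0.7512], [0.0, 0.0, 0.0, 1.0]]
top 533.7389317031173 533.7389317031173 273.5065926208452 211.07287024310884 -0.0705127841363218
[[-0.0056, -1.0, 0.0003, 0.0668], [0.9936, -0.0055, 0.1129, -0.6713], 
[... 748 characters left out ...]
sand_block [([0.499, 0.323, 0.026], 0.83)]
scene glue [([0.625, 0.205, 0.073], 0.77)]
scene tape [([0.681, 0.054, 0.046], 0.78)]
top rack [([0.625, -0.188, 0.012], 0.72)]
top keeper_knob []
top keeper [([0.622, -0.187, 0.139], 0.73), ([0.693, 0.071, 0.058], 0.4)]
top template [([0.806, -0.177, 0.054], 0.79), ([0.634, -0.102, 0.1], 0.78), ([0.624, -0.185, 0.009], 0.27)]
top panel_ply [([0.643, -0.221, 0.094], 0.71)]
top panel_grey [([0.641, -0.161, 0.097], 0.88)]
top board [([0.492, 0.168, 0.01], 0.89)]
top sand_block [([0.505, 0.331, 0.032], 0.57), ([0.626, -0.186, 0.014], 0.57)]
top glue [([0.632, 0.223, 0.108], 0.64), ([0.624, -0.189, 0.009], 0.45)]
top tape [([0.694, 0.072, 0.057], 0.57)]
```

View pics/a_scene.png

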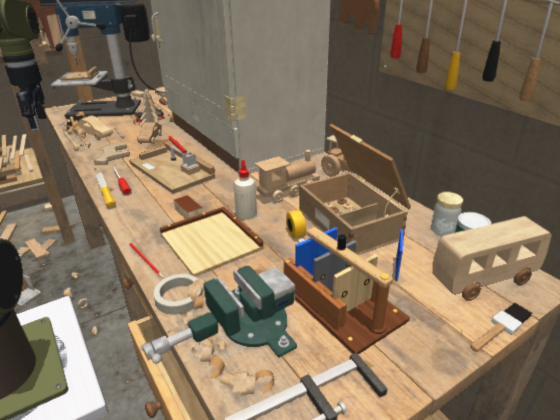

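View pics/a_top.png

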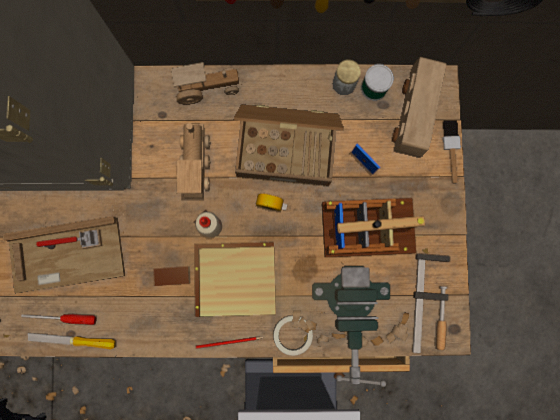

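View pics/a_wrist.png

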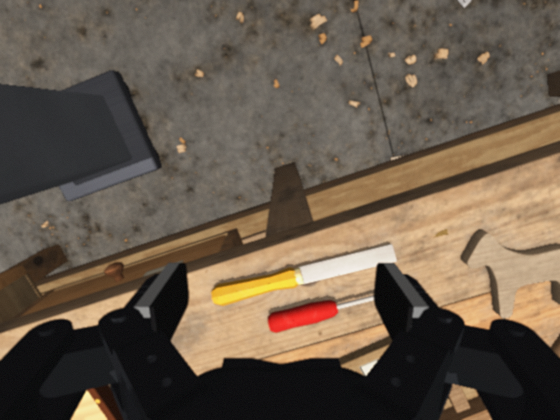

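```bash
cat > h.py <<'E'
from rig import bot,vision,finder
import cv2,numpy as np
from scipy.spatial.transform import Rotation as R
def K(f): return np.array([[f["fx"],0,f["cx"]],[0,f["fy"],f["cy"]],[0,0,1.]])
def proj(f,P):
    P=np.atleast_2d(P); E=f["extrinsics"]; c=P@E[:3,:3].T+E[:3,3]
    u=c[:,0]/-c[:,2]; v=-c[:,1]/-c[:,2]; s=1+f["k1"]*(u*u+v*v)
    return np.c_[f["fx"]*u*s+f["cx"], f["fy"]*v*s+f["cy"]]
def unproj(f,px,z):
    q=cv2.undistortPoints(np.array(px,float).reshape(-1,1,2),K(f),np.array([f["k1"],0,0,0.])).reshape(-1,2)
    E=f["extrinsics"]; o=-E[:3,:3].T@E[:3,3]
    d=np.c_[q[:,0],-q[:,1],-np.ones(len(q))]@E[:3,:3]
    return o+d*((z-o[2])/d[:,2])[:,None]
def save(f,name,box=None,sc=1,pts=None):
    im=cv2.cvtColor(f["img"],cv2.COLOR_RGB2BGR).copy()
    x0,y0,x1,y1=box or (0,0,560,420)
    im=cv2.resize(im[y0:y1,x0:x1],None,fx=sc,fy=sc,interpolation=cv2.INTER_CUBIC)
    if pts is not None:
        for p in pts:
            cv2.circle(im,(int((p[0]-x0+.5)*sc),int((p[1]-y0+.5)*sc)),2,(255,0,255),-1)
    cv2.imwrite(f"pics/{name}.png",im)
def look(c): return [(n) for n in finder.look_for(c[0],c[1])]
E
python3 - <<'E'
from h import *
t=vision.grab_frame("top"); s=vision.grab_frame("scene")
save(t,"b_top_rack",(310,135,440,265),6/1.3*1.3)
save(s,"b_scene_rack",(270,215,420,345),5)
save(t,"b_top_board",(140,190,300,330),5)
E
python3 -c "
import cv2
for n in ['b_top_rack','b_scene_rack','b_top_board']:
    im=cv2.imread(f'pics/{n}.png');print(im.shape)
    if im.shape[0]>600 or im.shape[1]>800:
        k=min(600/im.shape[0],800/im.shape[1]);cv2.imwrite(f'pics/{n}.png',cv2.resize(im,None,fx=k,fy=k));print(k)
"
```

```text
(780, 780, 3)
0.7692307692307693
(650, 750, 3)
0.9230769230769231
(700, 800, 3)
0.8571428571428571
```

View pics/b_top_rack.png

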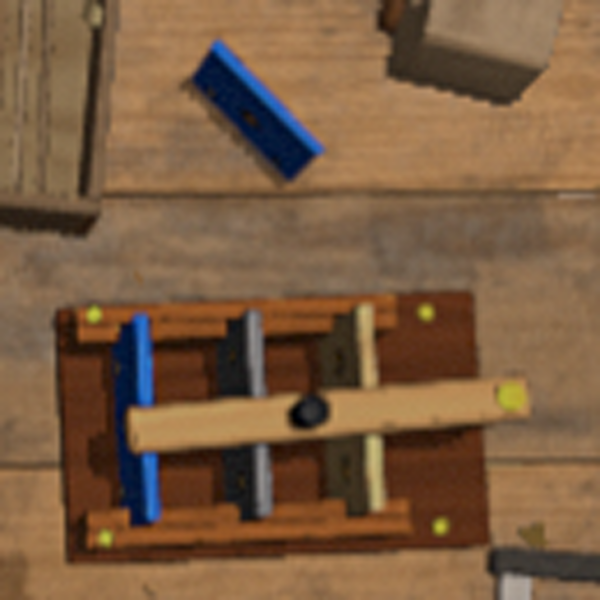

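View pics/b_scene_rack.png

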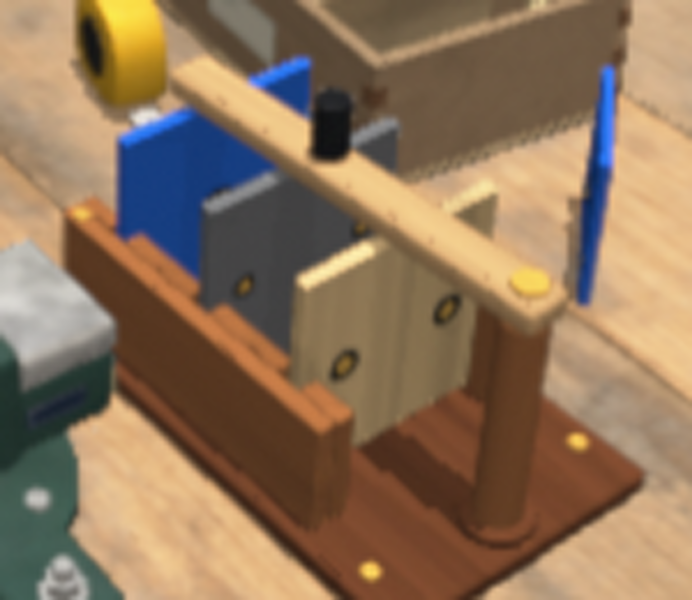

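View pics/b_top_board.png

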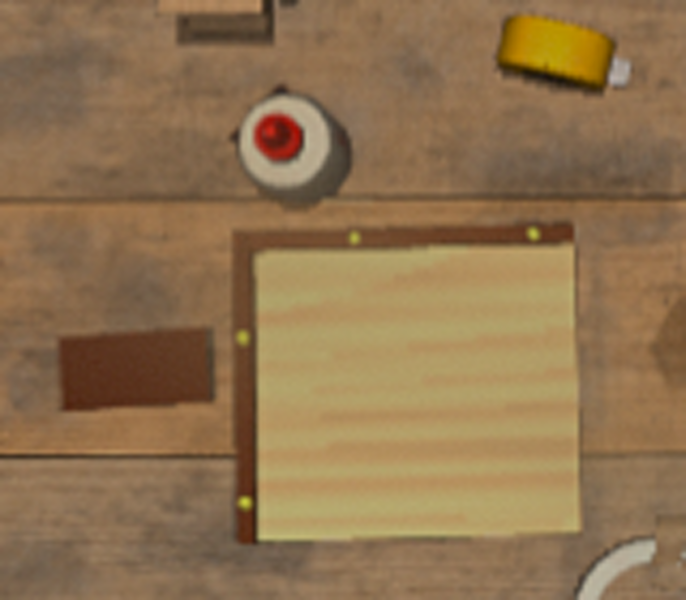

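Run:
```python
from h import *
from scipy.optimize import least_squares
t=vision.grab_frame("top"); s=vision.grab_frame("scene")
k=4.615
c=lambda p: np.array(p)/k+np.array([310,135])-.5
obs=[((-55,-60,122),(376,511)),((55,-60,122),(364,307)),((-55,0,122),(264,515)),((55,0,122),(255,312)),((-55,60,122),(152,520)),((55,60,122),(140,317)),((0,-130,142),(512,397))]
P=np.array([o[0] for o in obs])/1e3; T=np.array([c(o[1]) for o in obs])
k2=5*.923
obs2=[((0,-130,142),(531,281)),((-55,-60,122),(305,280)),((55,-60,122),(492,188)),((-55,0,122),(212,207)),((-55,60,122),(125,135)),((55,60,122),(305,63))]
P2=np.array([o[0] for o in obs2])/1e3; T2=np.array([o[1] for o in obs2])/k2+np.array([270,215])-.5
def W(p,P): 
    a=p[2]; return np.c_[p[0]+np.cos(a)*P[:,0]-np.sin(a)*P[:,1],p[1]+np.sin(a)*P[:,0]+np.cos(a)*P[:,1],P[:,2]]
f=lambda p: np.r_[(proj(t,W(p,P))-T).ravel()]
g=lambda p: np.r_[(proj(s,W(p,P2))-T2).ravel()]
for fn in (f,g,lambda p:np.r_[f(p),g(p)]):
    r=least_squares(fn,[.625,-.17,0],loss='soft_l1'); print(np.round(r.x,4),np.degrees(r.x[2]),np.round(fn(r.x).reshape(-1,2),1).tolist())
p=r.x
print("pivot,knob0,knob",W(p,np.array([[0,-.13,.133],[0,-.02,.155],[-.11,-.13,.155]])))
# knob from image
print(unproj(t,[c((308,407))],.17), unproj(s,[np.array((333,95))/k2+np.array([270,215])],.17))
# bar end midpoint
print(unproj(t,[c((134,430))],.14))
# board: crop scale 5*.857
kb=5*.857; cb=lambda p: np.array(p)/kb+np.array([140,190])-.5
pts=[(256,252),(574,244),(580,530),(256,541)]
print(unproj(t,[cb(q) for q in pts],.012))
pts=[(234,232),(572,224),(236,542)]
print(unproj(t,[cb(q) for q in pts],.024))
print(proj(t,[[.43,-.28,.2]]))
```

```text
[ 0.629  -0.1629  0.0364] 2.085959044920659 [[0.3, 0.0], [-0.0, -0.2], [0.2, 0.2], [-0.5, -0.3], [0.1, 0.2], [0.2, -0.4], [-0.3, 0.4]]
[ 0.6324 -0.1624  0.041 ] 2.3467047573369455 [[0.3, 0.0], [-0.5, 0.3], [0.6, -1.1], [-0.7, 0.1], [-0.4, 1.1], [0.9, -1.0]]
[ 0.6303 -0.1632  0.0395] 2.262021079355675 [[0.4, -0.6], [-0.0, -0.8], [0.4, -0.3], [-0.5, -0.8], [0.3, -0.2], [0.2, -0.8], [-0.2, -0.3], [-0.4, 0.7], [-1.2, 0.9], [0.1, -0.6], [-1.4, 0.6], [-1.0, 1.6], [0.4, -0.5]]
pivot,knob0,knob [[ 0.63543667 -0.29309321  0.133     ]
 [ 0.63109503 -0.18317892  0.155     ]
 [ 0.52552239 -0.29743485  0.155     ]]
[[ 0.6276664 -0.1799859  0.17     ]] [[ 0.6275398  -0.18340708  0.17      ]]
[[ 0.61882997 -0.09390133  0.14      ]]
[[0.57645267 0.26036621 0.012     ]
 [0.58043433 0.06371316 0.012     ]
 [0.40578986 0.06102018 0.012     ]
 [0.39987545 0.2590375  0.012     ]]
[[0.58824414 0.27235197 0.024     ]
 [0.59213203 0.06487711 0.024     ]
 [0.40026394 0.26953478 0.024     ]]
[[424.36567093 307.41334979]]
```

Two blue things: the panel in the rack's left slot (top px ~341,225; 110 mm edge, same size as its two neighbours) and a smaller free-standing one beyond the rack (top px ~365,159, about 75 mm edge). The rack one is the larger, so it is the template. The crops above (bar over it, its end at top px 339,228) confirm that.

```bash
cat >> h.py <<'E'
def down(A):
    A=np.radians(A); return np.array([[np.cos(A),np.sin(A),0],[np.sin(A),-np.cos(A),0],[0,0,-1.]])
def tilt(A,b):
    "down(A) then tip tool z outward along dir A by b deg (about horizontal axis perpendicular)"
    a=np.radians(A); ax=np.array([-np.sin(a),np.cos(a),0])
    return R.from_rotvec(-np.radians(b)*ax).as_matrix()@down(A)
def row(p,Rt,st=None):
    st=st or bot.read_state(); R0=R.from_quat(st["tcp_rot"]).as_matrix()
    sh=R0.T@(np.array(p)-st["ee_pos"]); rv=R.from_matrix(R0.T@Rt).as_rotvec(degrees=True)
    return np.round(np.r_[sh,rv],4)[:3].tolist()+np.round(rv,1).tolist()
def ps():
    s=bot.read_state(); M=R.from_quat(s["tcp_rot"]).as_matrix()
    print("t",round(s["time_s"],2),"p",np.round(s["ee_pos"],4),"x",np.round(M[:,0],3),"z",np.round(M[:,2],3),"q",np.round(s["joint_positions"],2),"F",np.round(s["force"],1),"w",round(s["gripper_width"],4))
PIV=np.array([.635,-.293])
def knob(th,r=.11,off=0.0386):
    a=th+off; return PIV+r*np.array([-np.sin(a),np.cos(a)])
E
python3 - <<'E'
from h import *
ps(); print(tilt(0,30))
print(row([.40,.20,.29],down(45)),row([.628,-.182,.27],down(20)))
t=vision.grab_frame("top")
# vise top estimates
for z in (0,.1): print(z,unproj(t,[(312,290),(390,295),(355,268),(355,345)],z).round(3).tolist())
E
```

```text
t 1.35 p [0.2136 0.6139 0.2313] x [ 0.329  0.944 -0.   ] z [-0. -0. -1.] q [ 1.15  0.12  1.65 -0.    1.37 -0.08] F [-0.3 -0.8  0.7] w 0.0854
[[ 0.8660254  0.         0.5      ]
 [ 0.        -1.         0.       ]
 [ 0.5        0.        -0.8660254]]
[-0.3297, 0.3121, -0.0587, 0.0, 0.0, 25.8] [-0.6156, 0.6529, -0.0387, 0.0, 0.0, 50.8]
0 [[0.465, -0.038, 0.0], [0.45, -0.245, 0.0], [0.522, -0.153, 0.0], [0.32, -0.149, 0.0]]
0.1 [[0.468, -0.031, 0.1], [0.455, -0.223, 0.1], [0.522, -0.138, 0.1], [0.334, -0.134, 0.1]]
```

Request:
drive_tool --pt "-0.33 0.312 -0.06 0 0 26 0.5" --pt "-0.33 0.312 -0.06 0 0 26 0.5" --pt "-0.33 0.312 -0.06 0 0 26 0.5" --pt "-0.33 0.312 -0.06 0 0 26 0.5" --pt "-0.33 0.312 -0.06 0 0 26 0.5" --pt "-0.33 0.312 -0.06 0 0 26 0.5" --pt "-0.33 0.312 -0.06 0 0 26 0.5" --pt "-0.33 0.312 -0.06 0 0 26 0.5" --pt "-0.33 0.312 -0.06 0 0 26 0.5" --pt "-0.33 0.312 -0.06 0 0 26 0.5" --pt "-0.616 0.653 -0.04 0 0 51 0.5" --pt "-0.616 0.653 -0.04 0 0 51 0.5"

```text
time_s: 2.4
ee_pos: [0.4257, 0.1634, 0.2846]
tcp_rot: [0.966, 0.26, 0.001, -0.0]
force: [1.2, 0.3, 0.2]
gripper_width: 0.0425
```

Request:
drive_tool --pt "0 0 0 0 0 0 0.5"

```text
time_s: 2.48
ee_pos: [0.4275, 0.1597, 0.2835]
tcp_rot: [0.966, 0.257, 0.001, 0.001]
force: [-0.5, -0.1, 0.7]
gripper_width: 0.0425
```

Run:
```python
from h import *
ps(); print(row([.628,-.182,.25],down(20)))
```

```text
t 2.48 p [0.4275 0.1597 0.2835] x [0.868 0.497 0.   ] z [ 0.002 -0.002 -1.   ] q [ 0.24 -0.35  2.   -0.    1.49 -0.28] F [-0.5 -0.1  0.7] w 0.0425
[0.0042, 0.3961, 0.0347, 0.2, -0.0, 9.8]
```

Request:
drive_tool --pt "0.004 0.396 0.034 0 0 10 0.5" --pt "0.004 0.396 0.034 0 0 10 0.5" --pt "0.004 0.396 0.034 0 0 10 0.5" --pt "0.004 0.396 0.034 0 0 10 0.5" --pt "0.004 0.396 0.034 0 0 10 0.5" --pt "0.004 0.396 0.034 0 0 10 0.5" --pt "0.004 0.396 0.034 0 0 10 0.5" --pt "0.004 0.396 0.034 0 0 10 0.5" --pt "0.004 0.396 0.034 0 0 10 0.5" --pt "0.004 0.396 0.034 0 0 10 0.5" --pt "0.004 0.396 0.034 0 0 10 0.5" --pt "0.004 0.396 0.034 0 0 10 0.5"

```text
time_s: 3.48
ee_pos: [0.6295, -0.1744, 0.2485]
tcp_rot: [0.984, 0.177, -0.001, -0.001]
force: [0.3, -0.1, -0.3]
gripper_width: 0.0428
```

Run:
```python
from h import *
ps(); print(row([.628,-.182,.149],down(20)))
w=vision.grab_frame("wrist"); pr=proj(w,[[.628,-.182,.17],[.628,-.182,.14]]); print(pr)
save(w,"c_wrist",pts=pr)
print(finder.look_for("wrist","keeper_knob"))
```

```text
t 3.48 p [ 0.6295 -0.1744  0.2485] x [ 0.937  0.349 -0.001] z [-0.002  0.001 -1.   ] q [-0.35  0.12  1.62  0.    1.4  -0.71] F [ 0.3 -0.1 -0.3] w 0.0428
[-0.004, 0.0068, 0.0995, -0.1, 0.1, 0.4]
[[275.61123977 228.5911043 ]
 [276.21222728 216.35546534]]
[{'location': [0.6291, -0.1756, 0.1404], 'confidence': 0.94}]
```

View pics/c_wrist.png

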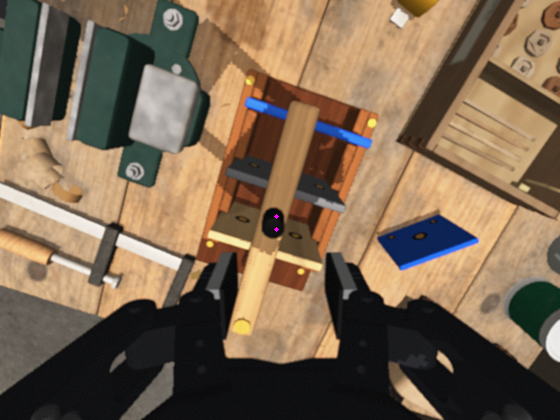

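Request:
drive_tool --pt "-0.004 0.006 0 0 0 0 0.5" --pt "-0.004 0.006 0.04 0 0 0 0.5" --pt "-0.004 0.006 0.08 0 0 0 0.5" --pt "-0.004 0.006 0.099 0 0 0 0.5" --pt "-0.004 0.006 0.099 0 0 0 0.5" --pt "-0.004 0.006 0.099 0 0 0 0.5"

```text
time_s: 4.08
ee_pos: [0.6269, -0.1801, 0.1498]
tcp_rot: [0.984, 0.178, -0.001, -0.001]
force: [-0.4, 0.7, -0.3]
gripper_width: 0.0425
```

Run:
```python
from h import *
ps()
w=vision.grab_frame("wrist"); save(w,"d_wrist")
for i,th in enumerate(np.linspace(0,1.65,13)[1:]):
    print(row([*knob(th),.149],down(20+60*th/1.65)))
```

```text
t 4.08 p [ 0.6269 -0.1801  0.1498] x [ 0.936  0.351 -0.002] z [-0.002  0.001 -1.   ] q [-0.36  0.19  1.72 -0.    1.24 -0.72] F [-0.4  0.7 -0.3] w 0.0425
[-0.0131, -0.0007, 0.0031, 0.1, -0.1, -4.5]
[-0.0282, -0.0024, 0.0031, 0.1, -0.1, -9.5]
[-0.0433, -0.002, 0.0031, 0.1, -0.1, -14.5]
[-0.0582, 0.0004, 0.003, 0.1, -0.1, -19.5]
[-0.0726, 0.0049, 0.003, 0.1, -0.1, -24.5]
[-0.0863, 0.0112, 0.003, 0.1, -0.1, -29.5]
[-0.099, 0.0194, 0.003, 0.1, -0.1, -34.5]
[-0.1105, 0.0293, 0.003, 0.1, -0.1, -39.5]
[-0.1205, 0.0406, 0.003, 0.1, -0.1, -44.5]
[-0.1288, 0.0533, 0.003, 0.1, -0.0, -49.5]
[-0.1353, 0.0669, 0.003, 0.1, -0.0, -54.5]
[-0.1399, 0.0813, 0.003, 0.1, -0.0, -59.5]
```

View pics/d_wrist.png

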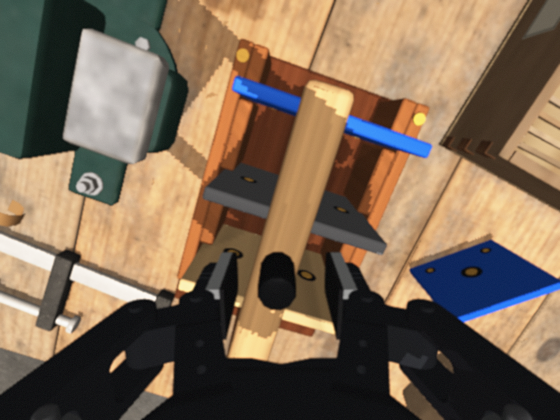

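Request:
drive_tool --pt "-0.013 0 0.001 0 0 -5 0.5" --pt "-0.028 -0.002 0.001 0 0 -9.5 0.5" --pt "-0.043 -0.002 0.001 0 0 -14.5 0.5" --pt "-0.058 0 0.001 0 0 -19.5 0.5" --pt "-0.073 0.005 0.001 0 0 -24.5 0.5" --pt "-0.086 0.011 0.001 0 0 -29.5 0.5" --pt "-0.099 0.019 0.001 0 0 -34.5 0.5" --pt "-0.11 0.029 0.001 0 0 -39.5 0.5" --pt "-0.12 0.041 0.001 0 0 -44.5 0.5" --pt "-0.129 0.053 0.001 0 0 -49.5 0.5" --pt "-0.135 0.067 0.001 0 0 -54.5 0.5" --pt "-0.14 0.081 0.001 0 0 -59.5 0.5"

```text
time_s: 5.13
ee_pos: [0.5263, -0.3073, 0.1536]
tcp_rot: [0.765, 0.645, 0.001, 0.003]
force: [-0.4, 0.2, -0.6]
gripper_width: 0.0428
```

Run:
```python
from h import *
ps()
w=vision.grab_frame("wrist"); save(w,"e_wrist"); t=vision.grab_frame("top"); save(t,"e_top",(310,135,440,315),3)
for i,th in enumerate([1.68,1.74]):
    print(row([*knob(th),.150],down(80)))
```

```text
t 5.13 p [ 0.5263 -0.3073  0.1536] x [ 0.169  0.986 -0.002] z [ 0.005 -0.003 -1.   ] q [-0.62  0.09  1.82  0.    1.22 -2.02] F [-0.4  0.2 -0.6] w 0.0428
[-0.0008, -0.0002, 0.0034, 0.3, 0.2, -0.1]
[-0.007, 0.0021, 0.0034, 0.3, 0.2, -0.1]
```

View pics/e_wrist.png

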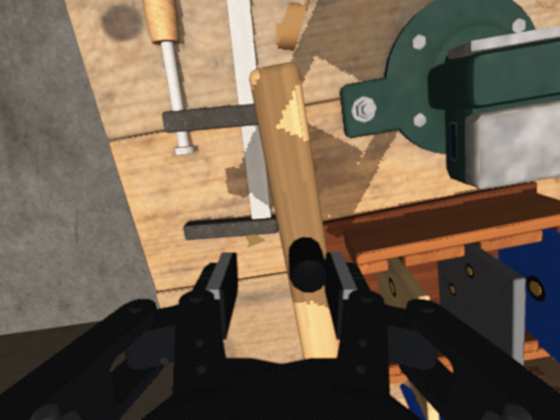

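View pics/e_top.png

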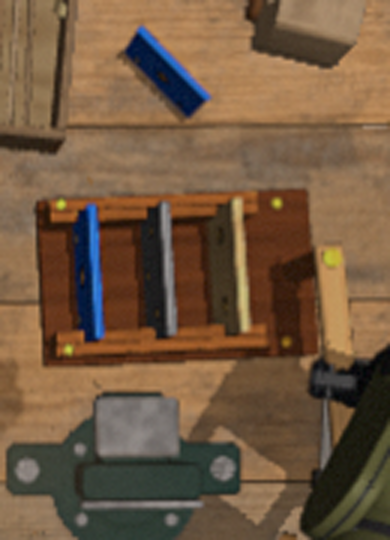

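Request:
drive_tool --pt "-0.005 0.001 0 0 0 0 0.5" --pt "-0.005 0.001 0 0 0 0 0.5" --pt "-0.002 0.001 0 0 0 0 0.5" --pt "0.005 0 0 0 0 0 0.5" --pt "0.005 0 -0.04 0 0 0 0.5" --pt "0.005 0 -0.08 0 0 0 0.5" --pt "0.005 0 -0.1 0 0 0 0.5" --pt "0.005 0 -0.1 0 0 0 0.5"

```text
time_s: 5.9
ee_pos: [0.5285, -0.3014, 0.257]
tcp_rot: [0.766, 0.643, 0.002, 0.006]
force: [0.3, -0.7, 0.1]
gripper_width: 0.043
```

Run:
```python
from h import *
ps()
print(row([.628,-.103,.20],down(92.2)))
w=vision.grab_frame("wrist")
save(w,"f_wrist")
```

```text
t 5.9 p [ 0.5285 -0.3014  0.257 ] x [ 0.173  0.985 -0.005] z [ 0.01  -0.006 -1.   ] q [-0.61  0.01  1.73  0.    1.39 -2.  ] F [ 0.3 -0.7  0.1] w 0.043
[0.2129, 0.063, 0.0567, 0.6, 0.3, -12.2]
```

View pics/f_wrist.png

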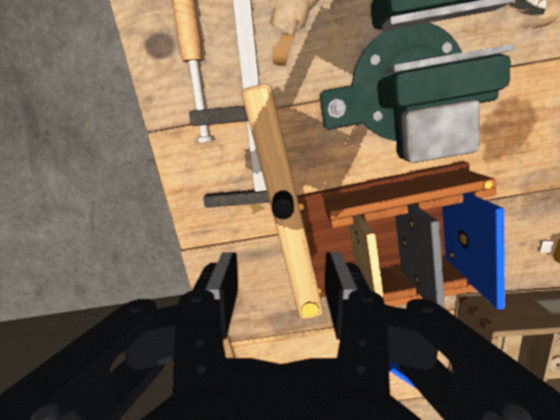

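Run:
```python
from h import *
w=vision.grab_frame("wrist")
p=unproj(w,[(310,310),(258,90),(283,197)],.14); d=p[1]-p[0]; print(p, np.hypot(*d[:2]), np.arctan2(-d[0],d[1])-.0386)
```

```text
[[ 0.63240723 -0.29097776  0.14      ]
 [ 0.43497349 -0.30157379  0.14      ]
 [ 0.52077545 -0.29721503  0.14      ]] 0.19771787305149433 1.585813711567252
```

Request:
drive_tool --pt "0.213 0.063 0.03 0.5 0.3 -12 0.5" --pt "0.213 0.063 0.03 0.5 0.3 -12 0.5" --pt "0.213 0.063 0.03 0.5 0.3 -12 0.5" --pt "0.213 0.063 0.03 0.5 0.3 -12 0.5" --pt "0.213 0.063 0.03 0.5 0.3 -12 0.5" --pt "0.213 0.063 0.05 0.5 0.3 -12 0.5" --pt "0.213 0.063 0.05 0.5 0.3 -12 0.5" --pt "0.213 0.063 0.05 0.5 0.3 -12 0.5" --pt "0.213 0.063 0.05 0.5 0.3 -12 0.5"

```text
time_s: 6.75
ee_pos: [0.6239, -0.1023, 0.1981]
tcp_rot: [0.695, 0.719, -0.002, -0.006]
force: [0.3, -0.4, 0.6]
gripper_width: 0.0428
```

Run:
```python
from h import *
ps()
print(row([.628,-.103,.090],down(92.2)))
w=vision.grab_frame("wrist")
a=.0386;c,s=np.cos(a),np.sin(a)
pts=[[.6303+c*x-s*.06,-.1632+s*x+c*.06,.122] for x in (-.055,0,.055)]
save(w,"g_wrist",pts=proj(w,pts)); print(proj(w,pts))
```

```text
t 6.75 p [ 0.6239 -0.1023  0.1981] x [-0.035  0.999  0.006] z [-0.011  0.006 -1.   ] q [-0.25  0.11  1.72  0.    1.32 -1.86] F [ 0.3 -0.4  0.6] w 0.0428
[-0.0016, 0.0052, 0.108, -0.6, -0.4, -0.2]
[[276.73780234 150.05791034]
 [277.27012434 226.35998952]
 [277.74339084 293.28922002]]
```

View pics/g_wrist.png

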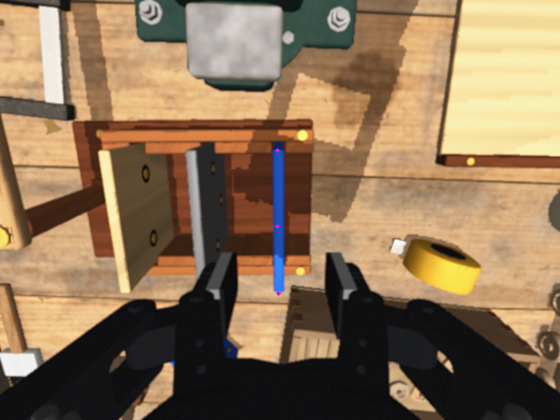

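Request:
drive_tool --pt "-0.001 0.004 0.02 -0.6 -0.4 0 0.5" --pt "-0.001 0.004 0.05 -0.6 -0.4 0 0.5" --pt "-0.001 0.004 0.08 -0.6 -0.4 0 0.5" --pt "-0.001 0.004 0.107 -0.6 -0.4 0 0.5" --pt "-0.001 0.004 0.107 -0.6 -0.4 0 0.5" --pt "-0.001 0.004 0.107 -0.6 -0.4 0 0.5" --pt "-0.001 0.004 0.107 -0.6 -0.4 0 1" --pt "-0.001 0.004 0.107 -0.6 -0.4 0 1" --pt "-0.001 0.004 0.107 -0.6 -0.4 0 1" --pt "-0.001 0.004 0.107 -0.6 -0.4 0 1" --pt "-0.001 0.004 0.107 -0.6 -0.4 0 1" --pt "-0.001 0.004 0.107 -0.6 -0.4 0 1"

```text
time_s: 7.8
ee_pos: [0.63, -0.103, 0.0956]
tcp_rot: [0.695, 0.719, 0.002, 0.004]
force: [-0.8, -0.7, 5.4]
gripper_width: 0.0067
```

Run:
```python
from h import *
ps(); w=vision.grab_frame("wrist"); save(w,"h_wrist")
```

```text
t 7.8 p [ 0.63   -0.103   0.0956] x [-0.035  0.999 -0.003] z [ 0.007 -0.003 -1.   ] q [-0.25  0.21  1.79 -0.    1.13 -1.85] F [-0.8 -0.7  5.4] w 0.0067
```

View pics/h_wrist.png

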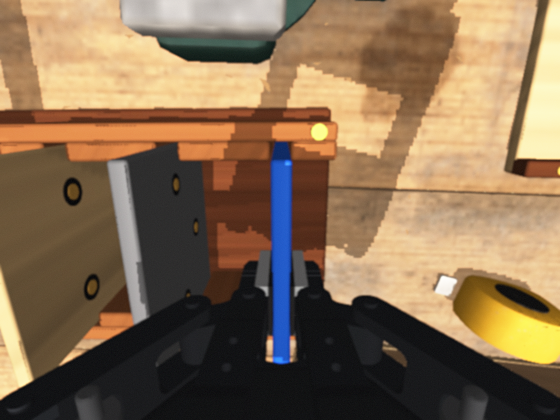

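Request:
drive_tool --pt "0 0 -0.01 0 0 0 1" --pt "0 0 -0.03 0 0 0 1" --pt "0 0 -0.06 0 0 0 1" --pt "0 0 -0.09 0 0 0 1" --pt "0 0 -0.12 0 0 0 1" --pt "0 0 -0.15 0 0 0 1" --pt "0 0 -0.15 0 0 0 1" --pt "0 0 -0.15 0 0 0 1"

```text
time_s: 8.52
ee_pos: [0.6289, -0.1024, 0.246]
tcp_rot: [0.695, 0.719, 0.002, 0.004]
force: [-0.0, 0.0, -0.9]
gripper_width: 0.007
```

Run:
```python
from h import *
ps(); w=vision.grab_frame("wrist"); save(w,"i_wrist"); s=vision.grab_frame("scene"); save(s,"i_scene",(150,120,420,345),2.9)
# board pose fit from top
from scipy.optimize import least_squares
t=vision.grab_frame("top"); kb=5*.857; cb=lambda p: np.array(p)/kb+np.array([140,190])-.5
obs=[((83,93,12),(256,252)),((83,-105,12),(574,244)),((-95,-105,12),(580,530)),((-95,93,12),(256,541)),((95,105,24),(234,232)),((95,-105,24),(572,224)),((-95,105,24),(236,542))]
P=np.array([o[0] for o in obs])/1e3; T=np.array([cb(o[1]) for o in obs])
def W(p,P): 
    a=p[2]; return np.c_[p[0]+np.cos(a)*P[:,0]-np.sin(a)*P[:,1],p[1]+np.sin(a)*P[:,0]+np.cos(a)*P[:,1],P[:,2]]
f=lambda p:(proj(t,W(p,P))-T).ravel()
r=least_squares(f,[.49,.165,0],loss='soft_l1'); p=r.x; print(p,np.degrees(p[2])); print(np.round(f(p).reshape(-1,2),1).tolist())
save(s,"i_scene_board",(150,120,420,345),2.9,pts=proj(s,W(p,np.vstack([P,[[.028,.038,.02]]]))))
print("home",W(p,np.array([[.028,.038,.016],[.083,.038,.012],[.083,.093,.012]])))
```

```text
t 8.52 p [ 0.6289 -0.1024  0.246 ] x [-0.035  0.999 -0.002] z [ 0.008 -0.002 -1.   ] q [-0.25  0.08  1.67 -0.    1.38 -1.85] F [-0.   0.  -0.9] w 0.007
[0.49615289 0.16696471 0.01776762] 1.0180093760717521
[[-0.4, -0.4], [0.1, -0.2], [0.3, 1.1], [0.3, 0.1], [-0.5, -0.4], [0.5, -0.3], [-0.3, 0.4]]
home [[0.52347334 0.20545618 0.016     ]
 [0.57846466 0.20643335 0.012     ]
 [0.57748749 0.26142467 0.012     ]]
```

View pics/i_wrist.png

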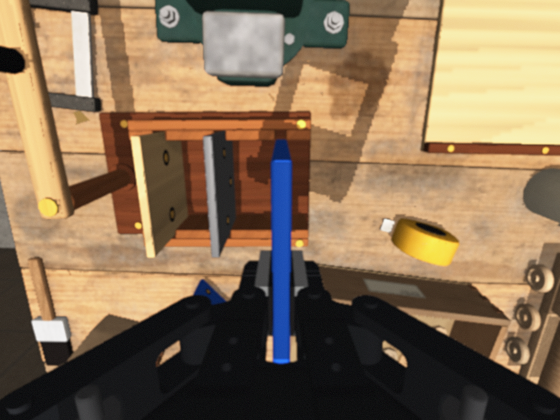

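View pics/i_scene_board.png

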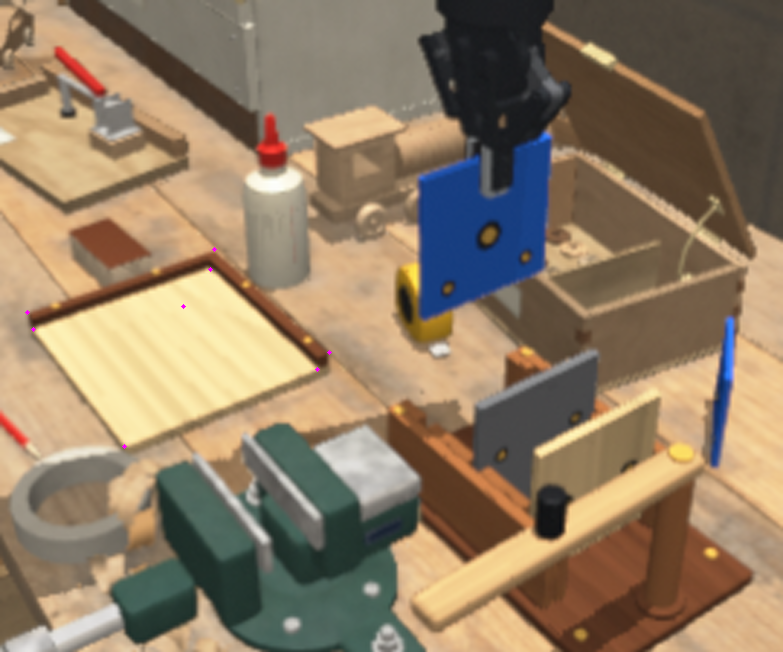

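```bash
cat >> h.py <<'E'
BP=np.array([.4962,.1670,.0178])
def b2w(x,y,z): # mm
    a=BP[2]; x,y,z=x/1e3,y/1e3,z/1e3
    return np.array([BP[0]+np.cos(a)*x-np.sin(a)*y,BP[1]+np.sin(a)*x+np.cos(a)*y,z])
E
python3 - <<'E'
from h import *
t=vision.grab_frame("top"); s=vision.grab_frame("scene")
save(s,"j_s",(190,255,310,345),6); save(t,"j_t",(300,250,400,350),6)
ps(); print(row(b2w(24,0,190),down(91)), row(b2w(24,0,150),tilt(91,60)))
E
```

```text
t 8.77 p [ 0.6266 -0.102   0.2399] x [-0.035  0.999  0.   ] z [-0.001  0.    -1.   ] q [-0.25  0.09  1.68 -0.    1.38 -1.85] F [-0.   0.7 -0.8] w 0.0069
[0.273, -0.0969, 0.0501, -0.1, -0.0, 1.0] [0.2729, -0.0969, 0.0901, -0.6, 60.0, 0.9]
```

View pics/j_s.png

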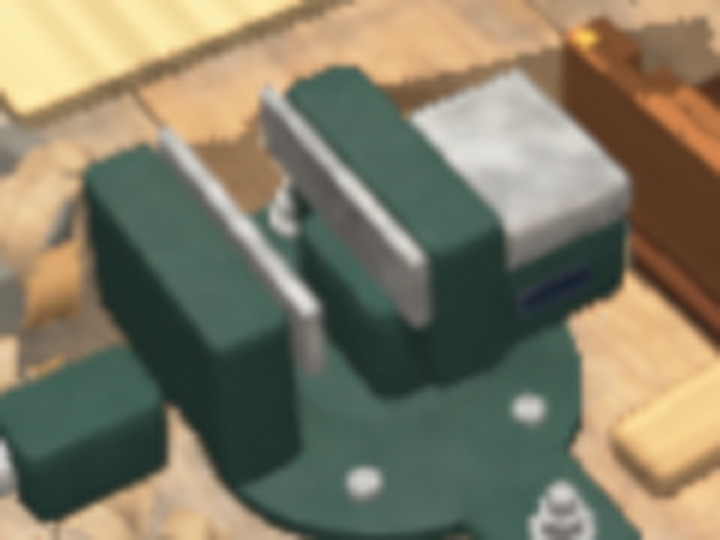

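View pics/j_t.png

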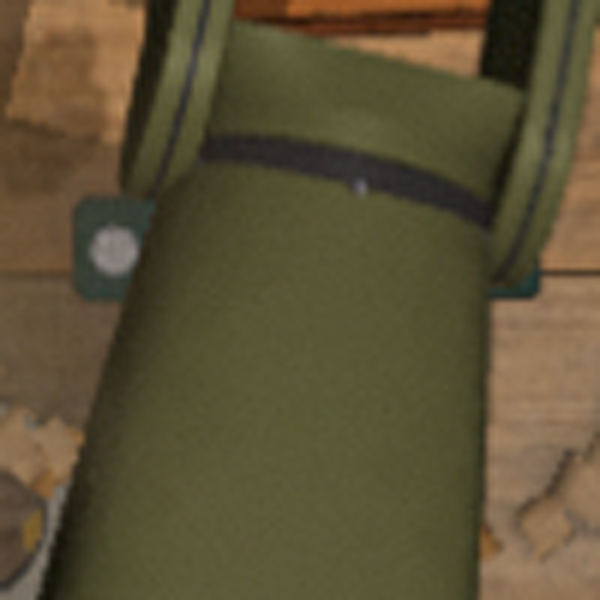

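Run:
```python
from h import *
t=vision.grab_frame("top"); s=vision.grab_frame("scene")
for z in (.06,.08,.1,.12,.14):
    print(z,unproj(t,[(337,290)],z).round(3),unproj(s,[(248.5,267)],z).round(3))
# kinematic fit: wrist offset d from camera? use fk unknown
```

```text
0.06 [[ 0.467 -0.097  0.06 ]] [[ 0.493 -0.044  0.06 ]]
0.08 [[ 0.467 -0.095  0.08 ]] [[ 0.482 -0.066  0.08 ]]
0.1 [[ 0.468 -0.092  0.1  ]] [[ 0.471 -0.088  0.1  ]]
0.12 [[ 0.469 -0.09   0.12 ]] [[ 0.46 -0.11  0.12]]
0.14 [[ 0.469 -0.088  0.14 ]] [[ 0.448 -0.133  0.14 ]]
```

Request:
drive_tool --pt "0.273 -0.097 0.03 0 0 1 1" --pt "0.273 -0.097 0.03 0 0 1 1" --pt "0.273 -0.097 0.03 0 0 1 1" --pt "0.273 -0.097 0.03 0 0 1 1" --pt "0.273 -0.097 0.03 0 0 1 1" --pt "0.273 -0.097 0.03 0 0 1 1" --pt "0.273 -0.097 0.03 0 0 1 1" --pt "0.273 -0.097 0.03 0 0 1 1" --pt "0.273 -0.097 0.03 0 0 1 1"

```text
time_s: 9.62
ee_pos: [0.52, 0.1688, 0.2109]
tcp_rot: [0.699, 0.715, -0.0, 0.001]
force: [0.3, -1.0, -0.6]
gripper_width: 0.0068
```

Request:
drive_tool --pt "0 0 0.01 0 7 0 1" --pt "0 0 0.02 0 14 0 1" --pt "0 0 0.03 0 21 0 1" --pt "0 0 0.03 0 28 0 1" --pt "0 0 0.03 0 30 0 1"

```text
time_s: 10.03
ee_pos: [0.5212, 0.1638, 0.1796]
tcp_rot: [0.679, 0.687, 0.183, -0.185]
force: [0.1, -0.8, -0.6]
gripper_width: 0.0067
```

Run:
```python
from h import *
ps(); s=vision.grab_frame("scene"); save(s,"k_scene",(100,60,420,300),2.5)
print(row(b2w(24,0,150),tilt(91,60)))
```

```text
t 10.03 p [0.5212 0.1638 0.1796] x [-0.01   0.865  0.502] z [-0.007  0.502 -0.865] q [-0.05 -0.08  2.02  0.55  1.29 -1.81] F [ 0.1 -0.8 -0.6] w 0.0067
[-0.0114, -0.001, 0.0275, 0.2, 29.9, -0.3]
```

View pics/k_scene.png

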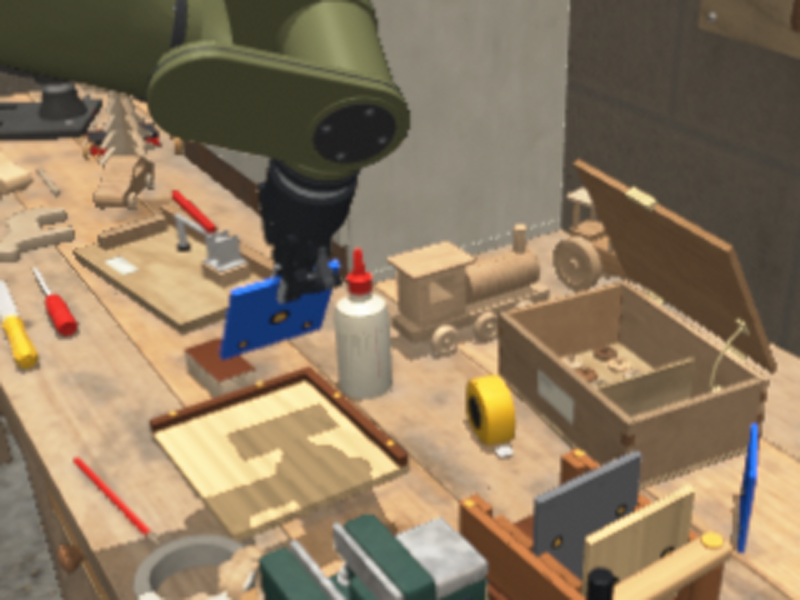

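Request:
drive_tool --pt "-0.003 0 0.005 0 7 0 1" --pt "-0.006 0 0.012 0 14 0 1" --pt "-0.009 0 0.02 0 21 0 1" --pt "-0.011 0 0.025 0 28 0 1" --pt "-0.011 0 0.025 0 30 0 1" --pt "-0.011 0 0.025 0 30 0 1"

```text
time_s: 10.58
ee_pos: [0.5208, 0.1683, 0.1518]
tcp_rot: [0.609, 0.616, 0.35, -0.357]
force: [0.2, -0.1, -0.5]
gripper_width: 0.0067
```

Run:
```python
from h import *
ps(); s=vision.grab_frame("scene"); save(s,"l_scene",(100,60,420,300),2.5)
t=vision.grab_frame("top"); save(t,"l_top",(170,170,400,340),3.4)
R1=tilt(91,60)
print(row(b2w(24,10,85),R1),row(b2w(24,14,61),R1))
```

```text
t 10.58 p [0.5208 0.1683 0.1518] x [-0.004  0.501  0.866] z [-0.014  0.865 -0.501] q [-0.23  0.1   2.07  1.    1.46 -2.21] F [ 0.2 -0.1 -0.5] w 0.0067
[-0.0561, -0.0021, 0.0422, 0.1, 0.2, 0.1] [-0.0748, -0.0022, 0.0577, 0.1, 0.2, 0.1]
```

View pics/l_scene.png

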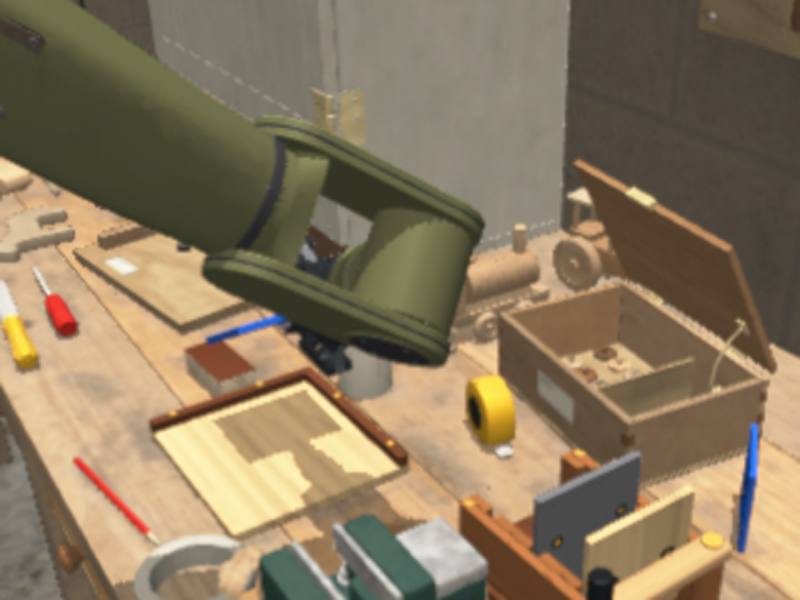

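View pics/l_top.png

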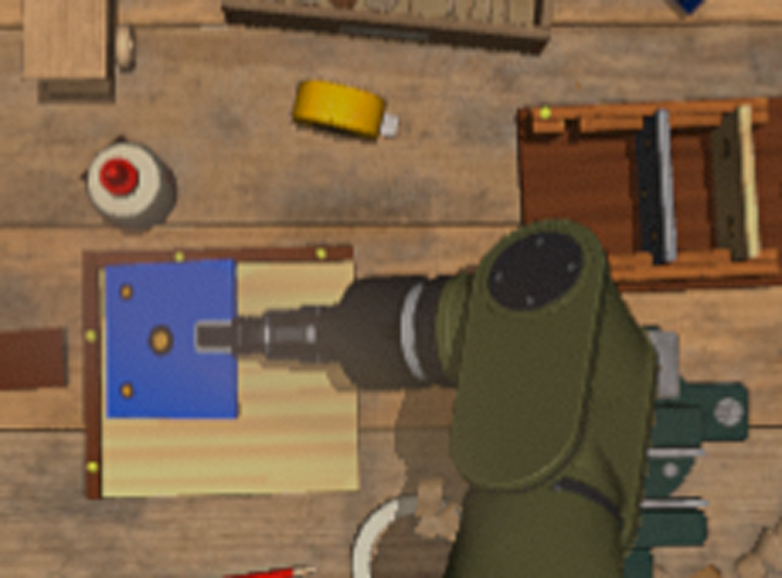

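Request:
drive_tool --pt "-0.02 -0.001 0.015 0 0 0 1" --pt "-0.04 -0.002 0.03 0 0 0 1" --pt "-0.056 -0.002 0.042 0 0 0 1" --pt "-0.065 -0.002 0.05 0 0 0 1" --pt "-0.074 -0.002 0.057 0 0 0 1" --pt "-0.074 -0.002 0.057 0 0 0 1" --pt "-0.074 -0.002 0.057 0 0 0 1"

```text
time_s: 11.27
ee_pos: [0.5199, 0.1825, 0.0628]
tcp_rot: [0.606, 0.619, 0.351, -0.355]
force: [-0.1, 0.2, -1.0]
gripper_width: 0.0068
```

Run:
```python
from h import *
ps(); s=vision.grab_frame("scene"); save(s,"m_scene",(130,100,390,300),3)
t=vision.grab_frame("top"); save(t,"m_top",(170,190,310,310),5)
st=bot.read_state(); M=R.from_quat(st["tcp_rot"]).as_matrix(); print("foot",st["ee_pos"]+.083*M[:,2],"fence y",b2w(24,93,12))
```

```text
t 11.27 p [0.5199 0.1825 0.0628] x [-0.012  0.501  0.866] z [-0.014  0.865 -0.501] q [-0.21  0.26  2.09  1.04  1.36 -2.35] F [-0.1  0.2 -1. ] w 0.0068
foot [0.51937888 0.25405137 0.02188523] fence y [0.51854089 0.26041244 0.012     ]
```

View pics/m_scene.png

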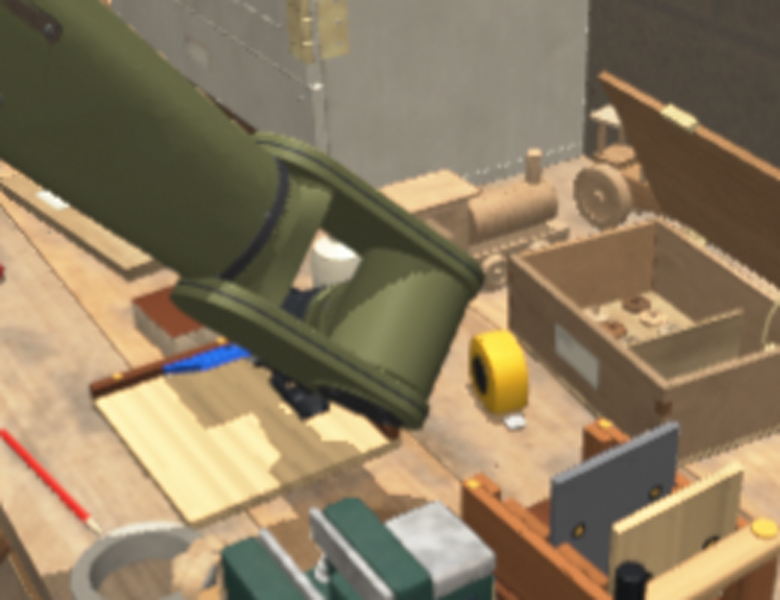

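View pics/m_top.png

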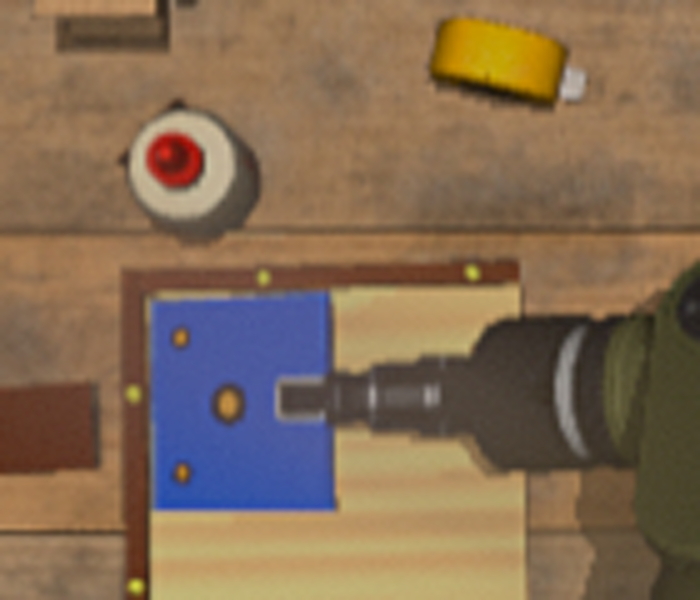

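Request:
drive_tool --pt "-0.0035 0 0.002 0 0 0 1" --pt "-0.0035 0 0.002 0 0 0 1" --pt "-0.0035 0 0.002 0 0 0 0.8" --pt "-0.0035 0 0.002 0 0 0 0.8" --pt "-0.0035 0 0.002 0 0 0 0.8" --pt "-0.0137 0 -0.0037 0 0 0 0.8" --pt "-0.0239 0 -0.0093 0 0 0 0.8" --pt "-0.0323 0 -0.016 0 0 0 0.8" --pt "-0.04 0 -0.029 0 0 0 0.8" --pt "-0.052 0 -0.05 0 0 0 0.8" --pt "-0.052 0 -0.05 0 0 0 0.8" --pt "-0.052 0 -0.05 0 0 0 0.8"

```text
time_s: 12.37
ee_pos: [0.5212, 0.1114, 0.0418]
tcp_rot: [0.608, 0.617, 0.351, -0.355]
force: [0.4, -0.1, 0.4]
gripper_width: 0.0169
```

Run:
```python
from h import *
ps()
t=vision.grab_frame("top"); save(t,"n_top",(170,190,310,310),5)
w=vision.grab_frame("wrist"); save(w,"n_wrist")
```

```text
t 12.37 p [0.5212 0.1114 0.0418] x [-0.009  0.5    0.866] z [-0.012  0.866 -0.5  ] q [-0.34  0.32  2.06  0.97  1.41 -2.43] F [ 0.4 -0.1  0.4] w 0.0169
```

View pics/n_top.png

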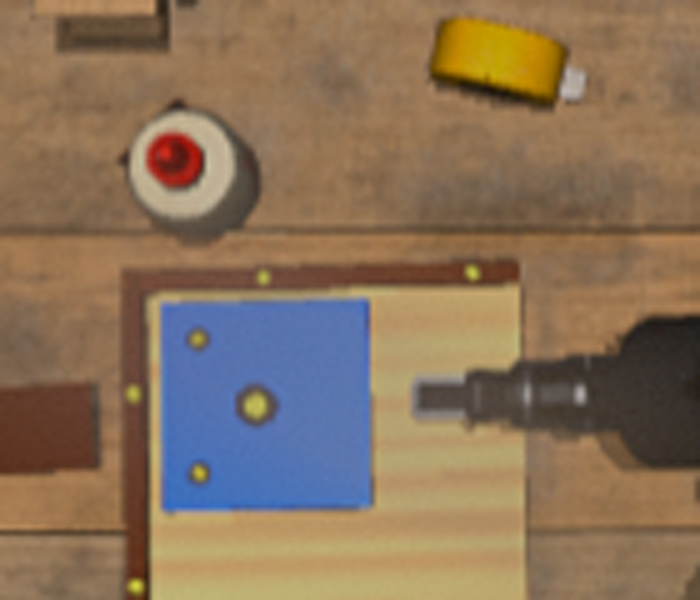

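View pics/n_wrist.png

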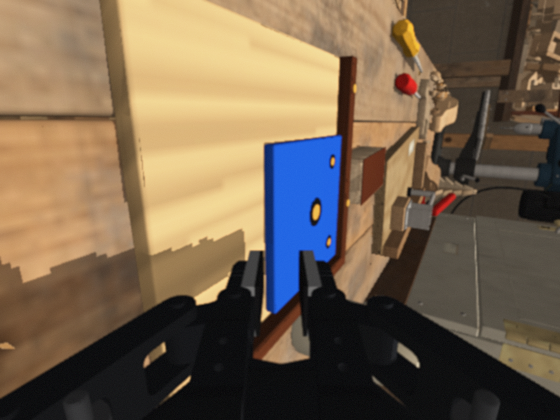

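```bash
cat >> h.py <<'E'
def w2b(p):
    a=BP[2]; d=np.array(p)[:,:2]-BP[:2]; return np.c_[np.cos(a)*d[:,0]+np.sin(a)*d[:,1],-np.sin(a)*d[:,0]+np.cos(a)*d[:,1]]*1e3
def blue(f,z=.02):
    "corners of blue blob near board, in board mm, subpixel by min-area quad"
    im=f["img"].astype(int); m=((im[...,2]-im[...,0]>50)&(im[...,2]>80)).astype(np.uint8)
    n,l,st,c=cv2.connectedComponentsWithStats(m); 
    i=min(range(1,n),key=lambda i:1e9 if st[i,4]<300 else np.hypot(*(c[i]-proj(f,[[.523,.205,.02]])[0])))
    cs,_=cv2.findContours((l==i).astype(np.uint8),cv2.RETR_EXTERNAL,cv2.CHAIN_APPROX_NONE)
    r=cv2.minAreaRect(cs[0]); return r,st[i]
E
python3 - <<'E'
from h import *
t=vision.grab_frame("top")
print(blue(t))
q=np.array([(162,303),(370,299),(373,507),(163,511)])/5+np.array([170,190])-.5
print(w2b(unproj(t,q,.02)))
ps(); print(row(b2w(24,-60,100),tilt(91,60)),row(b2w(28,-60,100),down(91)))
E
```

```text
(((222.5, 270.5), (41.0, 41.0), 90.0), array([ 202,  250,   42,   42, 1629], dtype=int32))
[[ 76.66370691  83.85046547]
 [ 76.31411437 -25.78814509]
 [-32.27352472 -25.41235408]
 [-32.00014652  84.45006981]]
t 12.52 p [0.5203 0.1132 0.0419] x [-0.01   0.5    0.866] z [-0.014  0.866 -0.5  ] q [-0.33  0.32  2.06  0.97  1.41 -2.43] F [-0.6 -0.2  1.1] w 0.0173
[0.0474, 0.0009, -0.0341, 0.1, 0.0, 0.1] [0.0474, 0.0049, -0.0341, 0.1, -60.0, 0.0]
```

Request:
drive_tool --pt "0.02 0.002 -0.015 0 0 0 1" --pt "0.047 0.004 -0.034 0 -7 0 1" --pt "0.047 0.004 -0.034 0 -14 0 1" --pt "0.047 0.004 -0.034 0 -21 0 1" --pt "0.047 0.004 -0.034 0 -28 0 1" --pt "0.047 0.004 -0.034 0 -35 0 1" --pt "0.047 0.004 -0.034 0 -42 0 1" --pt "0.047 0.004 -0.034 0 -49 0 1" --pt "0.047 0.004 -0.034 0 -56 0 1" --pt "0.047 0.004 -0.034 0 -60 0 1" --pt "0.047 0.004 -0.034 0 -60 0 1" --pt "0.047 0.004 -0.034 0 -60 0 1"

```text
time_s: 13.52
ee_pos: [0.5239, 0.1087, 0.0996]
tcp_rot: [0.7, 0.714, 0.001, 0.0]
force: [0.1, 0.1, -1.0]
gripper_width: -0.0001
```

Run:
```python
from h import *
ps(); print(row(b2w(26,-55,17),down(91)))
```

```text
t 13.52 p [0.5239 0.1087 0.0996] x [-0.02   1.     0.001] z [ 0.001  0.001 -1.   ] q [ 0.1  -0.01  2.02  0.    1.13 -1.49] F [ 0.1  0.1 -1. ] w -0.0001
[0.0037, -0.0008, 0.0826, 0.1, -0.1, 0.2]
```

Request:
drive_tool --pt "0.003 0 0.04 0 0 0 1" --pt "0.003 0 0.07 0 0 0 1" --pt "0.003 0 0.08 0 0 0 1" --pt "0.003 0 0.082 0 0 0 1" --pt "0.003 0 0.082 0 0 0 1" --pt "0.003 0 0.082 0 0 0 1"

```text
time_s: 14.02
ee_pos: [0.5261, 0.1098, 0.0194]
tcp_rot: [0.701, 0.713, 0.002, 0.002]
force: [-0.5, -0.2, 0.7]
gripper_width: 0.0
```

Run:
```python
from h import *
ps(); t=vision.grab_frame("top"); ps(); s=vision.grab_frame("scene"); ps()
save(s,"o_scene",(180,170,300,280),5); save(t,"o_top",(180,220,300,320),6)
```

```text
t 14.02 p [0.5261 0.1098 0.0194] x [-0.016  1.    -0.   ] z [ 0.005 -0.    -1.   ] q [ 0.11  0.11  2.06 -0.    0.97 -1.48] F [-0.5 -0.2  0.7] w 0.0
t 14.07 p [0.5265 0.11   0.0199] x [-0.017  1.    -0.   ] z [ 0.006 -0.    -1.   ] q [ 0.11  0.11  2.06 -0.    0.97 -1.48] F [0.6 0.1 0.3] w 0.0002
t 14.12 p [0.5265 0.1101 0.02  ] x [-0.017  1.    -0.   ] z [ 0.006 -0.    -1.   ] q [ 0.11  0.11  2.06 -0.    0.97 -1.48] F [0.1 0.5 0.1] w -0.0001
```

View pics/o_scene.png

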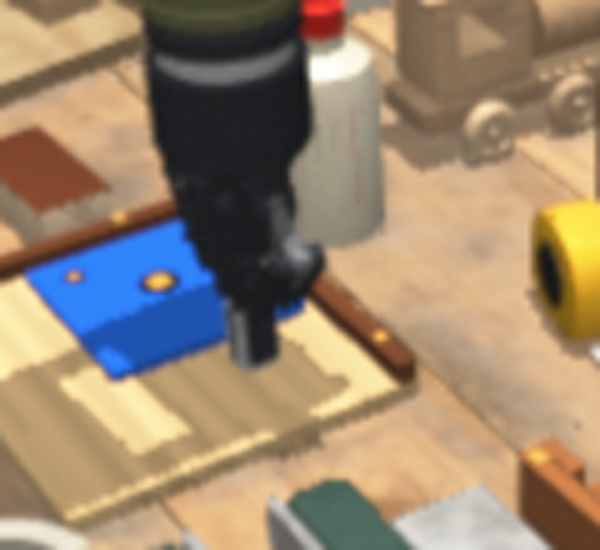

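View pics/o_top.png

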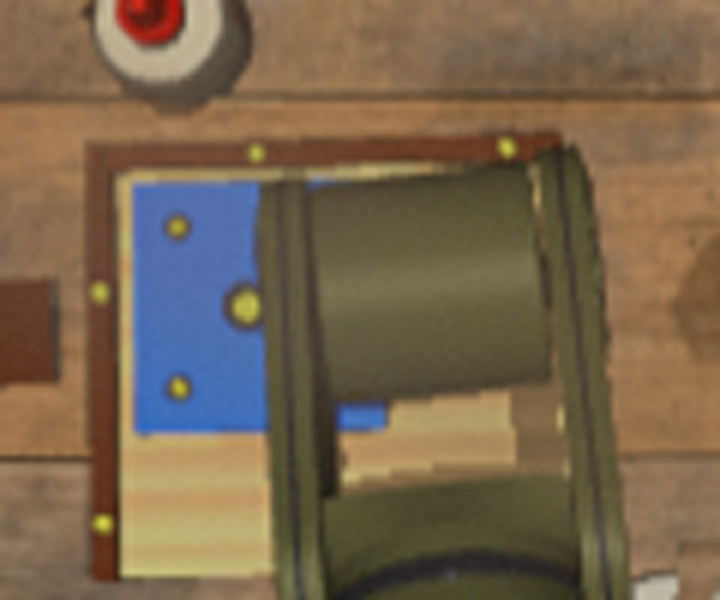

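Request:
drive_tool --pt "0 0 0.002 0 0 0 1" --pt "0 0 0.004 0 0 0 1" --pt "0 0 0.004 0 0 0 1" --pt "0 0 0.004 0 0 0 1"

```text
time_s: 14.45
ee_pos: [0.5247, 0.1102, 0.014]
tcp_rot: [0.701, 0.713, 0.001, 0.001]
force: [-0.0, 0.0, -0.0]
gripper_width: 0.0002
```

Request:
drive_tool --pt "0.01 0 0 0 0 0 1" --pt "0.018 0 0 0 0 0 1" --pt "0.022 0 0 0 0 0 1" --pt "0.022 0 0 0 0 0 1"

```text
time_s: 14.78
ee_pos: [0.5243, 0.1334, 0.0139]
tcp_rot: [0.7, 0.714, 0.001, 0.001]
force: [-0.3, 0.6, -0.2]
gripper_width: -0.0002
```

Run:
```python
from h import *
ps(); t=vision.grab_frame("top"); s=vision.grab_frame("scene"); ps()
save(s,"p_scene",(180,170,300,280),5); save(t,"p_top",(180,220,300,320),6)
```

```text
t 14.78 p [0.5243 0.1334 0.0139] x [-0.019  1.    -0.001] z [ 0.002 -0.001 -1.   ] q [ 0.15  0.13  2.05 -0.    0.97 -1.44] F [-0.3  0.6 -0.2] w -0.0002
t 14.88 p [0.5243 0.1326 0.0138] x [-0.018  1.    -0.001] z [ 0.002 -0.001 -1.   ] q [ 0.15  0.13  2.05 -0.    0.97 -1.44] F [-0.   0.1 -0.4] w 0.0002
```

View pics/p_scene.png

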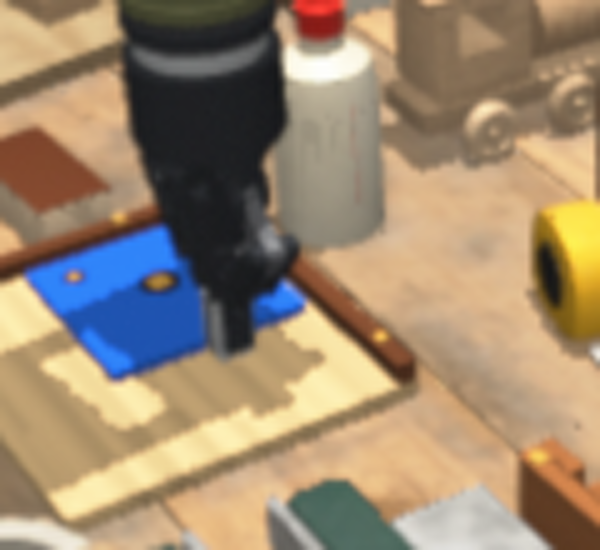

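View pics/p_top.png

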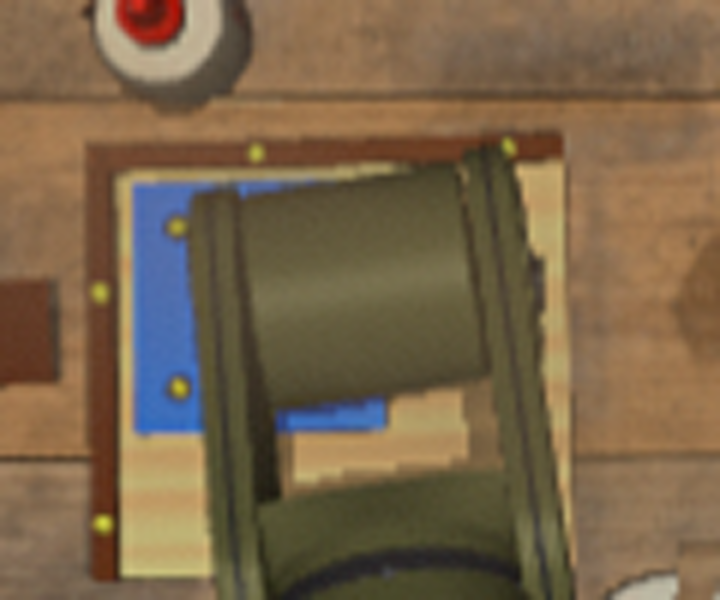

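Request:
drive_tool --pt "0.004 0 0 0 0 0 1" --pt "0.008 0 0 0 0 0 1" --pt "0.008 0 0 0 0 0 1"

```text
time_s: 15.13
ee_pos: [0.5242, 0.1406, 0.0139]
tcp_rot: [0.701, 0.713, 0.001, 0.001]
force: [0.1, -0.2, 0.4]
gripper_width: 0.0
```

Request:
drive_tool --pt "0.002 0 0 0 0 0 1" --pt "0.004 0 0 0 0 0 1" --pt "0.004 0 0 0 0 0 1"

```text
time_s: 15.38
ee_pos: [0.5245, 0.1435, 0.0139]
tcp_rot: [0.701, 0.713, 0.0, 0.002]
force: [1.4, -4.8, -0.1]
gripper_width: 0.0
```

Run:
```python
from h import *
ps(); t=vision.grab_frame("top"); ps()
save(t,"q_top",(180,220,300,320),6)
```

```text
t 15.38 p [0.5245 0.1435 0.0139] x [-0.018  1.    -0.003] z [ 0.003 -0.003 -1.   ] q [ 0.17  0.13  2.04 -0.    0.97 -1.42] F [ 1.4 -4.8 -0.1] w 0.0
t 15.43 p [0.5245 0.1435 0.0139] x [-0.018  1.    -0.002] z [ 0.003 -0.002 -1.   ] q [ 0.17  0.13  2.04 -0.    0.97 -1.42] F [ 1.2 -3.9 -0.3] w 0.0
```

View pics/q_top.png

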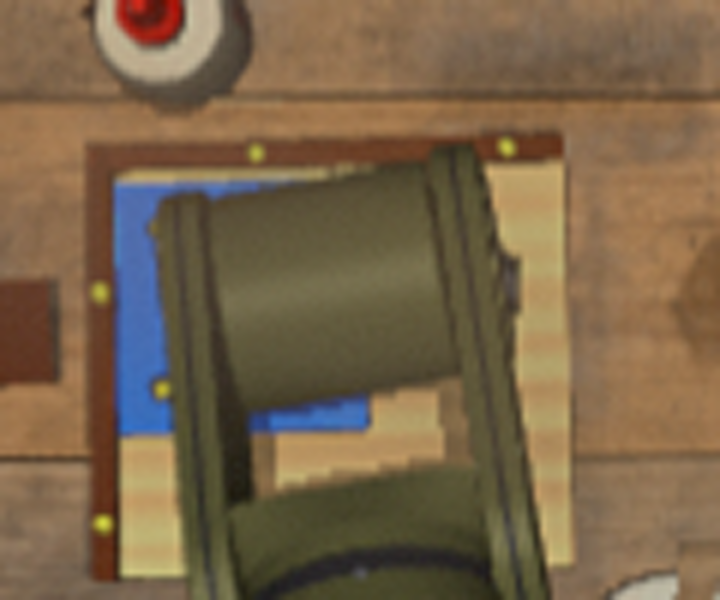

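Run:
```python
from h import *
ps(); a=bot.read_state()["ee_pos"][2]
print(row(b2w(26,-32,14),down(91)),row(b2w(26,-32,60),down(91)),row(b2w(-58,38,60),down(91)),row(b2w(-58,38,14),down(91)))
```

```text
t 15.43 p [0.5245 0.1435 0.0139] x [-0.018  1.    -0.002] z [ 0.003 -0.002 -1.   ] q [ 0.17  0.13  2.04 -0.    0.97 -1.42] F [ 1.2 -3.9 -0.3] w 0.0
[-0.008, -0.0018, -0.0001, 0.2, 0.1, 0.0] [-0.0081, -0.0017, -0.0461, 0.2, 0.1, 0.0] [0.0619, -0.0857, -0.0465, 0.2, 0.1, 0.0] [0.062, -0.0858, -0.0005, 0.2, 0.1, 0.0]
```

Request:
drive_tool --pt "-0.008 0 0 0 0 0 1" --pt "-0.01 0 -0.02 0 0 0 1" --pt "-0.01 0 -0.05 0 0 0 1" --pt "0.01 -0.03 -0.055 0 0 0 1" --pt "0.035 -0.06 -0.055 0 0 0 1" --pt "0.062 -0.086 -0.05 0 0 0 1" --pt "0.062 -0.086 -0.04 0 0 0 1" --pt "0.062 -0.086 -0.015 0 0 0 1" --pt "0.062 -0.086 -0.002 0 0 0 1" --pt "0.062 -0.086 -0.001 0 0 0 1" --pt "0.062 -0.086 -0.001 0 0 0 1"

```text
time_s: 16.35
ee_pos: [0.4367, 0.2043, 0.014]
tcp_rot: [0.701, 0.713, -0.0, 0.001]
force: [1.3, -0.1, 0.8]
gripper_width: 0.0003
```

Run:
```python
from h import *
ps(); t=vision.grab_frame("top"); ps(); print(w2b([bot.read_state()["ee_pos"]]))
save(t,"r_top",(180,220,300,320),6)
s=vision.grab_frame("scene");save(s,"r_scene",(150,190,270,290),6)
```

```text
t 16.35 p [0.4367 0.2043 0.014 ] x [-0.017  1.    -0.001] z [ 0.001 -0.001 -1.   ] q [ 0.33  0.    2.18 -0.    0.96 -1.26] F [ 1.3 -0.1  0.8] w 0.0003
t 16.4 p [0.4372 0.2044 0.0147] x [-0.017  1.    -0.001] z [ 0.002 -0.001 -1.   ] q [ 0.33  0.    2.18 -0.    0.96 -1.26] F [-0.2  0.5  0.6] w -0.0
[[-58.28455848  38.42818612]]
```

View pics/r_top.png

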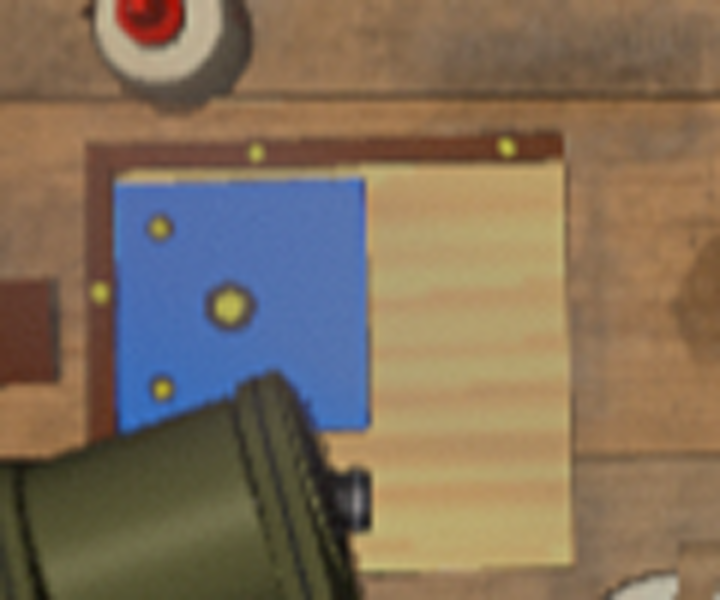

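View pics/r_scene.png

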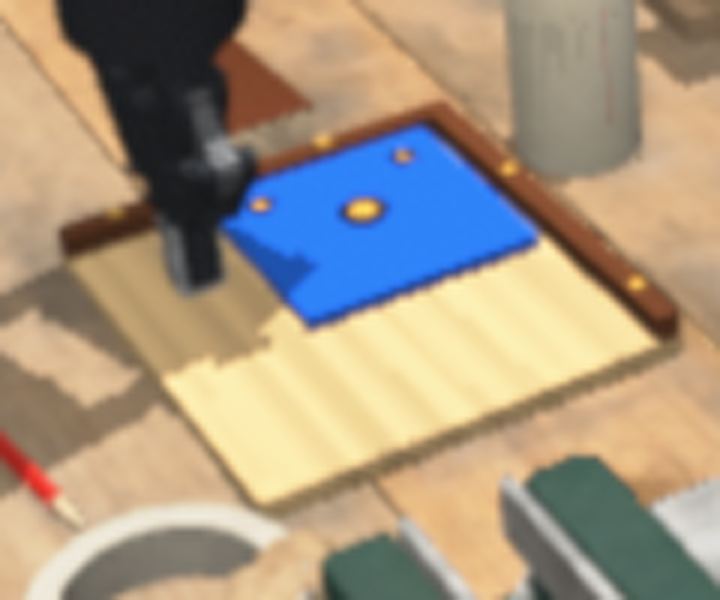

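Request:
drive_tool --pt "0 0.008 0 0 0 0 1" --pt "0 0.014 0 0 0 0 1" --pt "0 0.017 0 0 0 0 1" --pt "0 0.018 0 0 0 0 1" --pt "0 0.018 0 0 0 0 1"

```text
time_s: 16.87
ee_pos: [0.4558, 0.2049, 0.0149]
tcp_rot: [0.701, 0.713, 0.001, 0.001]
force: [0.4, -0.5, -0.3]
gripper_width: 0.0001
```

Request:
drive_tool --pt "0 0.002 0 0 0 0 1" --pt "0 0.003 0 0 0 0 1" --pt "0 0.003 0 0 0 0 1"

```text
time_s: 17.12
ee_pos: [0.4568, 0.2048, 0.0143]
tcp_rot: [0.701, 0.713, -0.001, 0.0]
force: [-5.3, -1.1, 3.6]
gripper_width: 0.0001
```

Run:
```python
from h import *
ps(); t=vision.grab_frame("top"); ps(); print(w2b([bot.read_state()["ee_pos"]]))
save(t,"s_top",(180,220,300,320),6)
```

```text
t 17.12 p [0.4568 0.2048 0.0143] x [-0.017  1.    -0.001] z [-0.001 -0.001 -1.   ] q [ 0.31  0.04  2.14 -0.    0.96 -1.27] F [-5.3 -1.1  3.6] w 0.0001
t 17.17 p [0.4568 0.2048 0.0143] x [-0.017  1.    -0.001] z [-0.001 -0.001 -1.   ] q [ 0.31  0.04  2.14 -0.    0.96 -1.27] F [-5.7 -0.1  3.1] w -0.0001
[[-38.67344587  38.51658392]]
```

View pics/s_top.png

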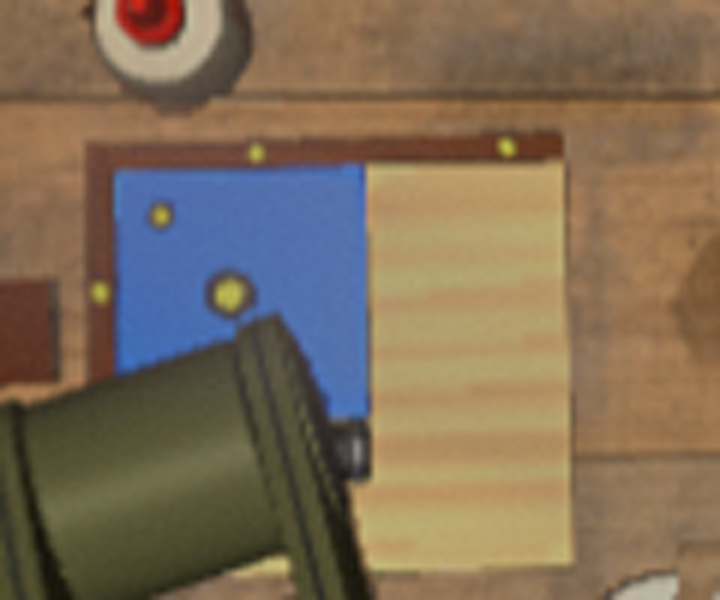

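Request:
drive_tool --pt "0 -0.01 0 0 0 0 1" --pt "0 -0.02 -0.02 0 0 0 1" --pt "-0.02 -0.01 -0.05 0 0 0 1" --pt "-0.045 0.02 -0.055 0 0 0 1" --pt "-0.076 0.05 -0.055 0 0 0 1" --pt "-0.076 0.066 -0.05 0 0 0 1" --pt "-0.076 0.066 -0.04 0 0 0 1" --pt "-0.076 0.066 -0.015 0 0 0 1" --pt "-0.076 0.066 0 0 0 0 1" --pt "-0.076 0.066 0 0 0 0 1" --pt "-0.076 0.066 0 0 0 0 1"

```text
time_s: 18.08
ee_pos: [0.5239, 0.1306, 0.0136]
tcp_rot: [0.701, 0.713, -0.0, 0.001]
force: [-0.3, -0.0, 0.8]
gripper_width: 0.0
```

Run:
```python
from h import *
ps(); print(w2b([bot.read_state()["ee_pos"]]))
```

```text
t 18.08 p [0.5239 0.1306 0.0136] x [-0.018  1.    -0.001] z [ 0.001 -0.001 -1.   ] q [ 0.15  0.13  2.05 -0.    0.97 -1.44] F [-0.3 -0.   0.8] w 0.0
[[ 27.03939662 -36.87127512]]
```

Request:
drive_tool --pt "0.007 0 0 0 0 0 1" --pt "0.011 0 0 0 0 0 1" --pt "0.012 0 0 0 0 0 1" --pt "0.013 0 0 0 0 0 1" --pt "0.014 0 0 0 0 0 1" --pt "0.014 0 0 0 0 0 1"

```text
time_s: 18.58
ee_pos: [0.5248, 0.1435, 0.0149]
tcp_rot: [0.701, 0.714, -0.0, 0.001]
force: [-1.1, -3.6, 1.6]
gripper_width: -0.0
```

Request:
drive_tool --pt "0.001 0 0 0 0 0 1" --pt "0.001 0 0 0 0 0 1"

```text
time_s: 18.75
ee_pos: [0.5248, 0.1436, 0.0148]
tcp_rot: [0.701, 0.714, -0.001, 0.002]
force: [-1.9, -7.4, 2.5]
gripper_width: 0.0002
```

Request:
drive_tool --pt "-0.01 0 0 0 0 0 1" --pt "-0.02 0 -0.01 0 0 0 1" --pt "-0.03 0 -0.05 0 0 0 1" --pt "-0.05 0 -0.09 0 0 0 1" --pt "-0.09 0 -0.13 0 0 0 1" --pt "-0.13 -0.02 -0.17 0 0 0 1" --pt "-0.17 -0.02 -0.2 0 0 0 1" --pt "-0.2 -0.02 -0.22 0 0 0 1" --pt "-0.2 -0.02 -0.22 0 0 0 1" --pt "-0.2 -0.02 -0.22 0 0 0 1"

```text
time_s: 19.58
ee_pos: [0.5104, -0.0599, 0.2423]
tcp_rot: [0.703, 0.711, 0.003, 0.007]
force: [0.5, -0.2, 1.7]
gripper_width: 0.0004
```

Run:
```python
from h import *
ps(); t=vision.grab_frame("top"); s=vision.grab_frame("scene")
save(t,"t_top",(170,170,320,290),5); save(s,"t_scene",(130,150,430,350),2.6); save(s,"t_sb",(150,190,270,290),6,)
print(blue(t));
```

```text
t 19.58 p [ 0.5104 -0.0599  0.2423] x [-0.012  1.    -0.005] z [ 0.014 -0.005 -1.   ] q [-0.22 -0.2   1.94 -0.    1.38 -1.8 ] F [ 0.5 -0.2  1.7] w 0.0004
(((219.5, 268.5), (41.0, 41.0), 90.0), array([ 199,  248,   42,   42, 1649], dtype=int32))
```

View pics/t_top.png

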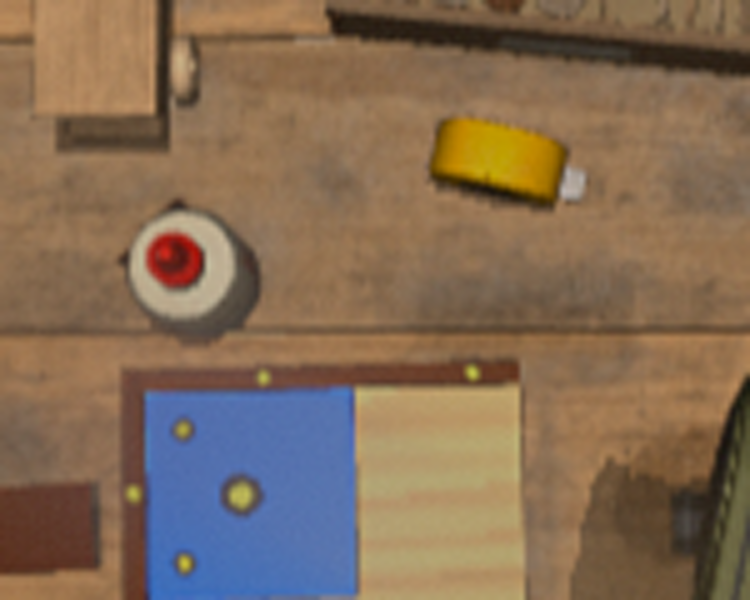

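View pics/t_scene.png

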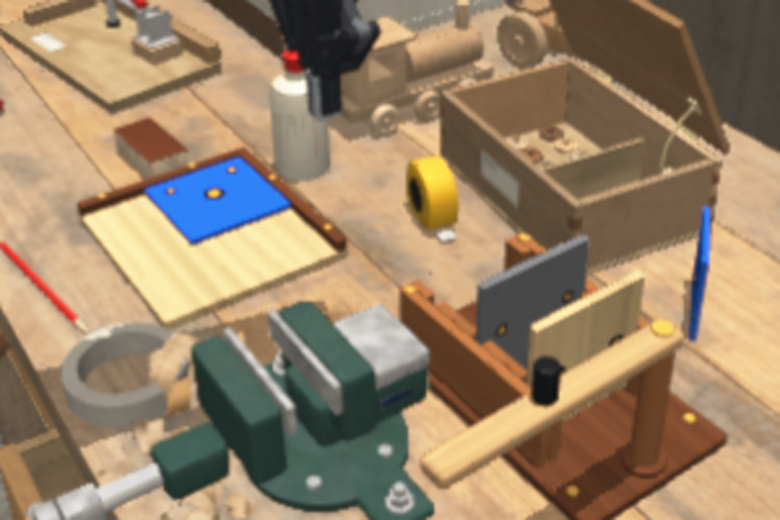

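View pics/t_sb.png

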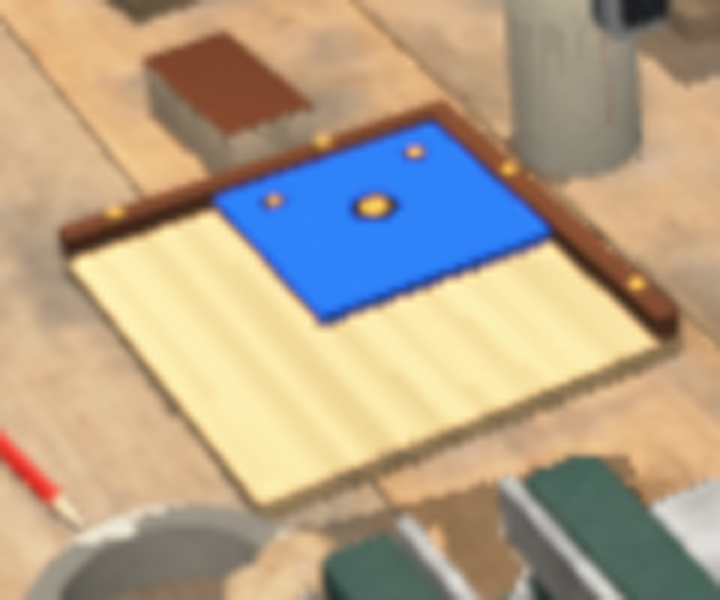

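Run:
```python
from h import *
w=vision.grab_frame("wrist"); save(w,"u_wrist")
print(row([.43,.2,.23],down(180)),row([.46,.12,.24],down(91)))
```

```text
[0.2563, -0.0737, 0.0048, 0.1, 0.1, -89.1] [0.1759, -0.045, -0.0051, 0.2, 0.0, -0.1]
```

View pics/u_wrist.png

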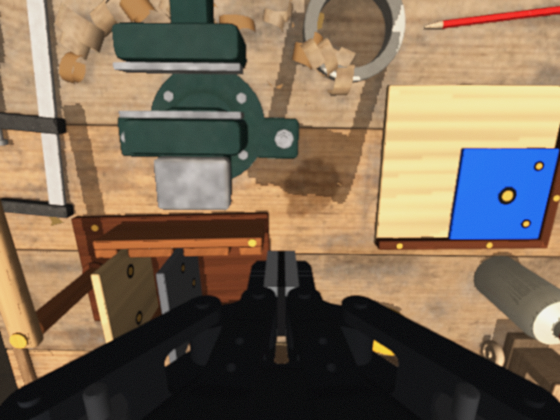

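Request:
drive_tool --pt "0.2 0 0 0 0 0 1" --pt "0.2 0 0 0 0 0 1" --pt "0.2 0 0 0 0 0 1" --pt "0.2 0 0 0 0 0 1" --pt "0.2 0 0 0 0 0 1" --pt "0.2 0 0 0 0 0 1" --pt "0.2 0 0 0 0 0 1" --pt "0.2 0 0 0 0 0 1"

```text
time_s: 20.4
ee_pos: [0.5036, 0.1457, 0.2332]
tcp_rot: [0.7, 0.714, -0.001, 0.0]
force: [0.6, 0.6, 0.5]
gripper_width: -0.0004
```

Run:
```python
from h import *
ps(); w=vision.grab_frame("wrist"); save(w,"v_wrist",(200,60,480,270),2.8)
```

```text
t 20.4 p [0.5036 0.1457 0.2332] x [-0.019  1.    -0.001] z [-0.    -0.001 -1.   ] q [ 0.18 -0.16  1.93 -0.    1.37 -1.41] F [0.6 0.6 0.5] w -0.0004
```

View pics/v_wrist.png

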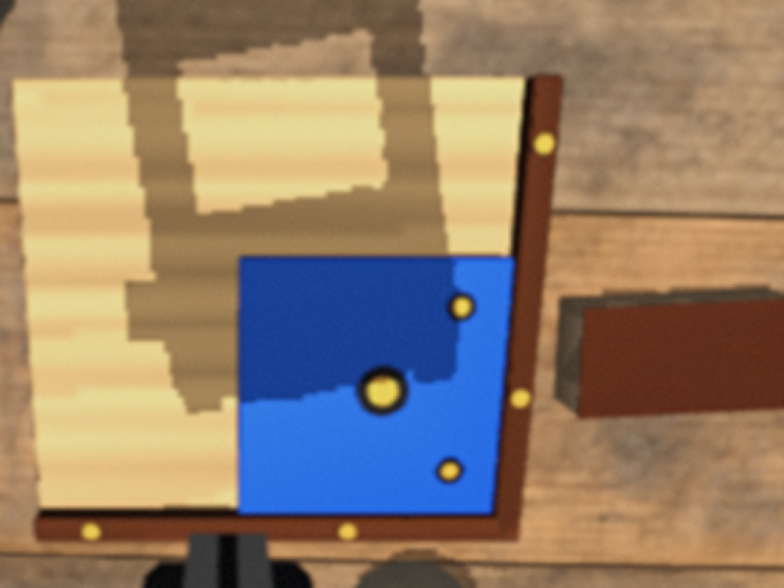

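Seen close up, the template's left edge (crop x ~513 to 495) and far edge (row ~514) meet both fences with no gap. The arm is clear at z = 0.23, touching nothing.

```bash
python3 -c "
from rig import bot
print(bot.close_job())"
```

```text
the job is handed in; nothing more can be done
None
```

The blue template now lies flat on the marking-out board, pushed home against both fences, and I handed the job in at about 20 s of the 72 s allowed.

- **Keeper:** I caged the knob between the open fingers and swung the bar aside. The wrist picture put it at about 1.59 rad, just over the quarter turn. A later scene picture shows it still swung aside.
- **Template:** I drew it up from the left slot, tilted it sideways 60° over the board and let it down. I then pushed it left, away from the robot, and left again with shut fingers, until it stopped at about 4 to 7 N.
- **Last checks:** The wrist close-up shows no gap at either fence. The grey and plywood panels are still in their slots. The tape measure, glue bottle and sanding block look as they were by eye, though I did not measure them. The arm was clear of everything at z = 0.23 m.

No check failed. The measured TCP height wavered by a few mm, so I set the pushing height from the readings and from contact. The template's gaps were read from the pictures and the push forces, not measured to better than about 1 mm.

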